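# Load the slab carrier and close its keeper

### The arm

A 6-joint arm with a two-finger parallel gripper is mounted at the origin on a cart in front of the work surface, level with it; the furniture and walls round the work are solid. World frame = base frame: x ahead of the robot, y to its left, z up, the work surface at z = 0. Lengths are in m, angles in degrees, forces in N, time in s.
With the tool pointing down it reaches from about 0.3 to 1 m from the base axis. Payload 5.1 kg.
Tool frame: the origin (TCP) lies midway between the tips of the shut fingers; the grasp point (between the pads) lies 19 mm behind it; z points along the fingers, y is the direction in which the jaws open and shut (so a half turn about z gives the same grasp; the last joint's range is limited). The gripper opens to 95 mm and grips with 3 to 60 N. Pads are 20 mm wide; open, the fingers measure 119 mm over their backs; the gripper's body (75 mm by 180 mm) begins 59 mm behind the grasp point.
Start: joints at [64.996, 7.093, 94.555, -0, 78.352, -4.733], TCP at [0.225, 0.61, 0.215] pointing down, gripper open.
Joint ranges: [-149.61, 149.61], [-58.7, 133.49], [1.44, 155.28], [-77.14, 257.14], [18.33, 153.61], [-166.67, 166.67]. Speed limits (degrees/s): [147.25, 147.25, 180, 180, 180, 180].

### API

Orientations are given as [roll, pitch, yaw] about the fixed x, y, z axes, in that order (R = Rz(yaw) Ry(pitch) Rx(roll)).
In Python, from bench import r, cams, ticket, models gives the robot as it stands.
- The arm moves only by the tool apply_moves, never from a script. Its argument "steps" is a list that holds one entry, the list of rows, each a list of 5 numbers: the opening in per cent of the stroke, from 0 (shut) to 100 (fully open), then the shift along the tool's x, y, z in units of 0.5 m (1.0 is 0.5 m), then the turn about the tool's z in units of 180 degrees (1.0 is 180 degrees). A call has 1 to 5 rows; each row is the pose to reach, as a shift and turn from the pose measured when the call began, along the tool's axes at that moment, turning the shorter way round; what a row does not reach only later rows make up. A row lasts 1/12 s, in which the tool goes at most 41.7 mm and 7.16 degrees, less where a joint would pass 70% of its speed; a pose out of reach is approached as far as the arm can. A call with a number of a shift or a turn outside -1 to 1 is refused whole. A call with a gripper value outside its range is refused whole. The fingers move at their own pace and stop on an object; "grip_force" is the grip in N (left out, the last holds). Time passes only in rows, so rows that repeat a pose let the fingers close. It gives the time, the measured TCP pose, the force and the opening at its end, in the units of the state.
- r.get_obs(): the state, without advancing time (a new reading comes with each control period).
- cams.grab_frame(name): name is "scene" or "top"; returns a dict with "image" (480x640x3 uint8, red, green, blue), "depth" (480x640 float32, m along the optical axis (not along the pixel's ray), 0 where there is no reading), "camera_matrix" (3x3 intrinsics, pixels), "R" (3x3) and "t" (3): a world point X has camera coordinates R X + t. Camera axes: x right, y down, z forward; pixel columns grow to the right and rows downward; lengths in m; the calibration is good to about 2 mm. A picture is of the moment at which its call begins.
- ticket.hand_in(): hands the job in, once; it reports no verdict.
Trained networks look in a picture, given as the dict that the camera call returned (one of the last four; its "shot" number tells which), for a name from the list of things; names that differ only in an ending like _2 or _b are one class to them, and where a whole thing is asked for, a point or a joint stands for the part that bears it (a point fixed in the world has none). Each returns a list of dicts, best first, with "p" (0 to 1); they miss things now and then, are a little off and sometimes report something else, mostly with a low value. They report only what shows in the picture. A call takes as long as a camera call. They do not tell look-alikes from the thing itself.
- models.recognise(target, picture): "centre" ([column, row] in pixels, amid what is visible of it).
- models.masks_of(target, picture): "mask" (480x640 bool, what is visible of it) and "centre" ([column, row] in pixels, amid what is visible of it).
- models.mark_of(target, picture): "centre" ([column, row] in pixels: a listed point, or the origin of a listed thing).
The state is a dict: "t": time; "joints": joint angles; "joint_vel": joint speeds; "tau": joint torques, N m; "eef_pos": TCP position; "eef_rot": TCP orientation; "ft_force": force on the tool from outside, world axes, zero at the start; "ft_torque": the same for the moment, N m; "width": finger opening in m.
Only numpy, scipy, OpenCV 4.12 (cv2) and the standard library are available. Lean on these libraries where they do the work, as an engineer would, in place of code of your own. Each camera call takes 0.05 s, during which the arm holds its last target.

### The job

Draw the wider of the two stone slabs out of the low rack and lay it, without dropping it, squarely on top of the slab that already lies in the wooden carrier. Then slide the carrier's keeper up against the pile so that both slabs sit snug between it and the end stop, and let go. Leave the narrower slab in the rack and the calculator, book and stone where they are.

Things in the scene. Friction and masses are not known exactly. Their poses are not given: they have to be found in the camera images.
- wide_slab_mid (a point): the wider slab: flat white marble, 170 x 60 x 16 mm (x along its length, z up), 0.3 to 0.46 kg, loose. The point is its centre. It starts flat on the table (underside z = 0) in either bay of the rack, 33 to 43 mm of one end sticking out at the rack's front; only that end can be taken at first. It slides on the table and can be held across its 60 mm width.
- narrow_slab_mid (a point): the narrower slab, 170 x 40 x 16 mm, same marble; it lies in the rack's other bay and sticks out as far. The point is its centre; x along its length.
- lower_slab_mid (a point): the slab that already lies in the carrier, a twin of the wide slab, 170 x 60 x 16 mm, loose; the point is its centre, x along its length. It starts on the carrier's bed, 3 to 15 mm short of the end stop.
- rack: low wooden rack, 150 mm deep (x), 200 mm wide (y), 31 mm high, fixed. Origin in its underside, on the middle line, 67.5 mm behind its open front, which faces -x. Two bays along x, 68 mm wide, without floor, centred at y = -55 and +55 mm, closed at the back; the roof's underside is 23 mm above the table. A slab must be drawn along -x by 140 mm or so to be clear of the roof.
- carrier: wooden slab carrier, a trough, fixed. Origin in its underside on the middle line; x along the trough; the base spans x = -132 to +146 mm, 86 mm wide. Its bed is 8 mm above the table. The end stop's face is at x = -120 mm. Side walls (inner faces y = +-33 mm, 7 mm thick, tops 38 mm above the table) leave 3 mm on each side of a 60 mm slab.
- carrier_home (a point): point on the carrier where the centre of the upper slab is when it lies on the lower slab pushed home to the end stop: carrier x = -35 mm, y = 0, 32 mm above the table (upper slab's underside then 24 mm, top 40 mm). The lower slab's centre is then right below, 16 mm above the table. Axes as the carrier's.
- carrier_notch (a point): middle of the two facing finger notches in the carrier's side walls: carrier x = -27 mm, y = 0, 24 mm above the table. Each notch is 60 mm long (carrier x = -57 to +3 mm) and open down to the bed; only there can fingers pass beside a slab. Axes as the carrier's.
- keeper (a joint): the keeper, a block 40 mm long and 60 mm wide that slides in the trough: 0 is fully open (its face at carrier x = +95 mm), growing in m toward the end stop (carrier -x). It starts at 0 to 0.015; with 170 mm slabs pushed home it stops against them at 0.045. About 2 N of friction; it stays where it is left. Pushing it with both slabs takes up to about 10 N.
- keeper_grip (a point): the upright wooden grip on the keeper: 30 mm (carrier x) by 24 mm (carrier y) and 36 mm high, its top 75 mm above the table; the point is 58 mm above the table at its middle. It can be pinched from above either way or pushed.
- calculator: desk calculator, 138 x 82 x 20 mm, loose; a bystander; origin at the centre of its underside
- price_book: closed purple notebook, 140 x 104 x 14 mm, loose; a bystander; origin at the centre of its underside
- palm_stone: polished flat stone, 48 x 48 x 20 mm, loose; a bystander; origin at the centre of its underside
Things that resemble listed ones, but are neither listed nor needed, are in the scene too. What is shaped like the part that bears wide_slab_mid but green is not meant.

How it is judged:
By the outcome, as a careful person would: the job done as asked, in the order asked, and still so for the second after the job is handed in, with the robot touching nothing.
It also fails if it takes over 56 s, if anything falls off the work surface, if the arm or the gripper's body presses on something with over 40 N, if the wrist force passes 120 N, or if a joint passes its speed limit or range.

## Working session

There is one attempt and no reset: what is moved stays moved. The work goes in short steps, Python scripts to look and compute and a tool call to move; the robot and the scene stay as the last step left them, time stands still between calls to the robot, and variables do not carry over. Pictures are saved under pics/ and viewed, and the job is handed in when it is done.

Besides the shell and the picture viewer there is one more tool, called after "Emit:" as name(argument=value, ...), one argument or row to a line, values as JSON. apply_moves: Moves the arm, as the interface text tells. Shifts and turns lie within -1 to 1; 1 stands for 0.5 m of shift or 180 degrees of turn. Its arguments: {"type":"object","properties":{"steps":{"type":"array"},"grip_force":{"type":"number"}},"required":["steps"]}

```bash
ls; mkdir -p pics
python3 - <<'E'
from bench import r,cams,ticket,models
import cv2,numpy as np
print(r.get_obs())
for n in ("scene","top"):
    f=cams.grab_frame(n)
    cv2.imwrite(f"pics/{n}0.png",f["image"][:,:,::-1])
    print(n,f["camera_matrix"].tolist(),f["R"].tolist(),f["t"].tolist())
    for t in ["wide_slab_mid","narrow_slab_mid","lower_slab_mid","rack","carrier","carrier_home","carrier_notch","keeper_grip","calculator","price_book","palm_stone"]:
        for m in models.mark_of(t,f)[:3]:
            print(t,m["p"],np.round(m["centre"],1))
E
```

```text
pics
{'t': 0.0, 'joints': array([ 6.49959012e+01,  7.13290162e+00,  9.46317890e+01,  1.52065457e-03,
        7.83529622e+01, -4.73228328e+00]), 'joint_vel': array([ 0.02332827,  0.00272341,  0.02979788, -0.03592209, -0.02014639,
       -0.06883434]), 'tau': array([-4.81496900e-04, -4.17621017e+01, -3.59923875e+01,  7.73286726e-02,
        4.94699890e-02, -1.83591824e-04]), 'eef_pos': array([0.22495636, 0.60915731, 0.21341743]), 'eef_rot': array([-1.79882871e+02, -1.11899885e-02,  1.59727864e+02]), 'ft_force': array([-0.31076035,  0.32070251, -0.33889046]), 'ft_torque': array([ 0.05204801, -0.04231566, -0.02302508]), 'width': 0.09498491173892414}
scene [[433.7751213748332, 0.0, 322.61739609129773], [0.0, 433.7751213748332, 236.9989257651283], [0.0, 0.0, 1.0]] [[0.54643926151187, -0.8373159102018711, -0.017498571403813265], [-0.41703427364852086, -0.2539219510457886, -0.872700439658163], [0.7262826915745773, 0.4841752877831669, -0.48794235583650136]] [-0.3095532521324837, 0.28848554255455927, 0.4891270679236912]
wide_slab_mid 0.79 [220.5 220.7]
wide_slab_mid 0.6 [224.8 291.1]
wide_slab
[... 532 characters left out ...]
[[0.015465610276871121, -0.9998701853774827, 0.00451965617747613], [-0.9848844806080541, -0.016013426424901864, -0.1724706642636318], [0.17252065023111898, -0.0017839751491861863, -0.9850042856132655]] [-0.011985534963255445, 0.5960712729148835, 1.2758674018800658]
wide_slab_mid 0.96 [279.6 333.3]
wide_slab_mid 0.67 [212.7 185. ]
narrow_slab_mid 0.49 [293.3 181.3]
lower_slab_mid 0.58 [389.9 281.4]
rack 0.76 [196.9 276. ]
carrier 0.95 [394.7 278.1]
carrier_home 0.82 [387.9 283.3]
carrier_home 0.45 [195.4 275.8]
carrier_notch 0.62 [388.5 279.5]
keeper_grip 0.93 [444.1 264. ]
keeper_grip 0.27 [416.9 197.4]
calculator 0.57 [418.7 194.7]
price_book 0.85 [292.3 178.9]
palm_stone 0.73 [377.2 192.5]
```

View pics/scene0.png

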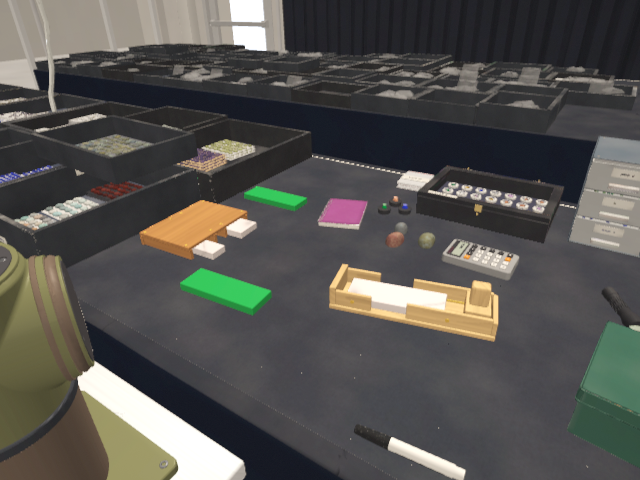

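View pics/top0.png

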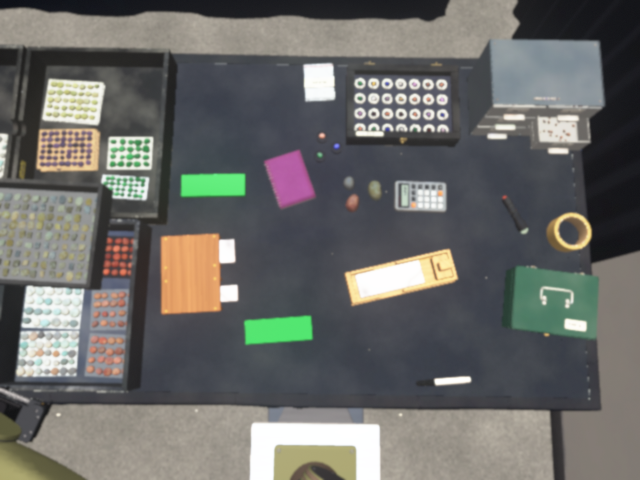

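```bash
cat > h.py <<'E'
import numpy as np,cv2
def ray(f,uv,z):
    K,R,t=f["camera_matrix"],f["R"],f["t"]
    uv=np.atleast_2d(np.asarray(uv,float))
    d=np.c_[uv,np.ones(len(uv))]@np.linalg.inv(K).T@R
    c=-R.T@t
    return c+d*((z-c[2])/d[:,2])[:,None]
def cloud(f):
    K,R,t=f["camera_matrix"],f["R"],f["t"]
    v,u=np.mgrid[:480,:640]
    d=f["depth"]
    p=np.stack([(u-K[0,2])/K[0,0]*d,(v-K[1,2])/K[1,1]*d,d],-1)
    P=(p-t)@R
    P[d==0]=np.nan
    return P
def proj(f,X):
    X=np.atleast_2d(X); p=(X@f["R"].T+f["t"])@f["camera_matrix"].T
    return p[:,:2]/p[:,2:]
E
python3 - <<'E'
from bench import r,cams,ticket,models
import cv2,numpy as np
from h import *
f=cams.grab_frame("top"); g=cams.grab_frame("scene")
np.save("top.npy",f,allow_pickle=True);np.save("scene.npy",g,allow_pickle=True)
im=f["image"][:,:,::-1]
a=cv2.resize(im[220:330,150:260],None,fx=5,fy=5,interpolation=cv2.INTER_CUBIC)
b=cv2.resize(im[240:315,335:465],None,fx=6,fy=6,interpolation=cv2.INTER_CUBIC)
cv2.imwrite("pics/zr.png",a);cv2.imwrite("pics/zc.png",b)
g2=g["image"][:,:,::-1]
cv2.imwrite("pics/zs.png",cv2.resize(g2[190:270,130:270],None,fx=5,fy=5,interpolation=cv2.INTER_CUBIC))
P=cloud(f)
# white masks
hsv=cv2.cvtColor(im.copy(),cv2.COLOR_BGR2HSV)
w=((hsv[...,1]<45)&(hsv[...,2]>160)).astype(np.uint8)
n,l,s,c=cv2.connectedComponentsWithStats(w)
for i in range(1,n):
    x,y,ww,hh,A=s[i]
    if A>100 and 200<c[i][0]<460 and 220<c[i][1]<330:
        m=l==i
        ct,_=cv2.findContours(m.astype(np.uint8),0,2)
        z=np.nanmedian(P[m][:,2])
        wp=ray(f,ct[0][:,0],z)
        print(i,s[i],c[i],"z",z,cv2.minAreaRect((wp[:,:2]*1000).astype(np.float32)), np.nanmedian(P[m],0))
E
```

```text
191 [219 239  17  25 388] [226.58762887 250.69845361] z 0.016553866168093262 ((582.532470703125, 238.2715301513672), (63.901634216308594, 41.68234634399414), 2.7881789207458496) [0.58227509 0.23952249 0.01655387]
205 [ 355  260   70   38 1615] [389.46625387 278.44891641] z 0.024189494221355426 ((516.3908081054688, -185.17657470703125), (63.10197830200195, 173.12086486816406), 14.448216438293457) [ 0.51588875 -0.18463592  0.02418949]
214 [220 285  18  17 302] [228.50331126 292.94701987] z 0.01644708943208996 ((472.5348205566406, 229.37332153320312), (41.19233322143555, 44.84150695800781), 0.9111674427986145) [0.47259483 0.22958067 0.01644709]
```

Run:
```python
import numpy as np,cv2
from h import *
f=np.load("top.npy",allow_pickle=True).item()
P=cloud(f);z=P[...,2]*1000
print(np.round(z[230:325:6,150:250:6]).tolist().__str__().replace('],','],\n'))
```

```text
[[17.0, 1.0, 3.0, -1.0, -2.0, -7.0, -0.0, 1.0, -1.0, 4.0, 6.0, -2.0, 3.0, -3.0, -1.0, 2.0, 3.0],
 [13.0, -4.0, 34.0, 35.0, 31.0, 36.0, 30.0, 29.0, 35.0, 32.0, 32.0, 31.0, -3.0, -3.0, -0.0, 0.0, 3.0],
 [8.0, -3.0, 33.0, 28.0, 30.0, 34.0, 32.0, 30.0, 27.0, 31.0, 28.0, 33.0, 20.0, 19.0, 14.0, 1.0, 0.0],
 [8.0, 5.0, 29.0, 31.0, 30.0, 37.0, 31.0, 27.0, 34.0, 26.0, 31.0, 31.0, 21.0, 18.0, 13.0, 7.0, 4.0],
 [4.0, 2.0, 31.0, 33.0, 29.0, 29.0, 28.0, 27.0, 32.0, 27.0, 34.0, 34.0, 16.0, 18.0, 13.0, -1.0, 4.0],
 [4.0, nan, 28.0, 29.0, 36.0, 35.0, 33.0, 29.0, 34.0, 34.0, 34.0, 33.0, 16.0, 19.0, 20.0, -0.0, -0.0],
 [6.0, -3.0, 33.0, 34.0, 28.0, 34.0, 29.0, 32.0, 33.0, 34.0, 31.0, 35.0, 1.0, -2.0, 5.0, -0.0, 3.0],
 [2.0, 5.0, 28.0, 28.0, 31.0, 28.0, 34.0, 29.0, 33.0, 32.0, 35.0, 30.0, 2.0, 3.0, -0.0, -3.0, -1.0],
 [1.0, 3.0, 31.0, 35.0, 30.0, 35.0, 28.0, 23.0, 35.0, 33.0, 31.0, 29.0, 2.0, 2.0, -5.0, -1.0, 2.0],
 [1.0, -3.0, 29.0, 29.0, 33.0, 31.0, 30.0, 30.0, 29.0, 29.0, 32.0, 34.0, 7.0, -5.0, 5.0, 2.0, 3.0],
 [1.0, 1.0, 33.0, 31.0, 28.0, 30.0, 25.0, 28.0, 32.0, 35.0, 34.0, 35.0, 14.0, 13.0, 19.0, -4.0, -2.0],
 [1.0, 2.0, 33.0, 34.0, 31.0, 29.0, 32.0, 35.0, 30.0, 33.0, 36.0, 35.0, 10.0, 20.0, 17.0, 2.0, -4.0],
 [4.0, 2.0, 31.0, 34.0, 31.0, 33.0, 33.0, 26.0, 28.0, 31.0, 35.0, 34.0, -2.0, 2.0, -1.0, 1.0, 2.0],
 [9.0, -1.0, 28.0, 28.0, 34.0, 32.0, 30.0, 31.0, 32.0, 36.0, 32.0, 32.0, 2.0, 1.0, 2.0, 5.0, 2.0],
 [1.0, 6.0, -2.0, -1.0, 5.0, -3.0, -4.0, 7.0, 1.0, -3.0, 5.0, 2.0, -3.0, 5.0, 4.0, -2.0, 5.0],
 [-1.0, 3.0, 6.0, -2.0, 5.0, -1.0, 2.0, 2.0, 3.0, 1.0, -1.0, 6.0, -2.0, -2.0, -1.0, 5.0, 18.0]]
```

View pics/zr.png

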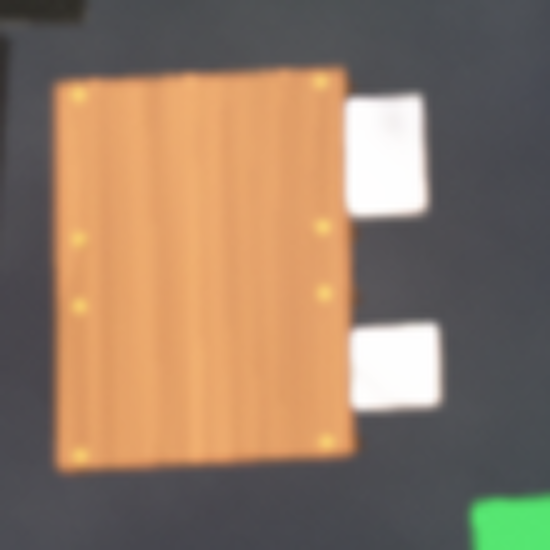

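View pics/zc.png

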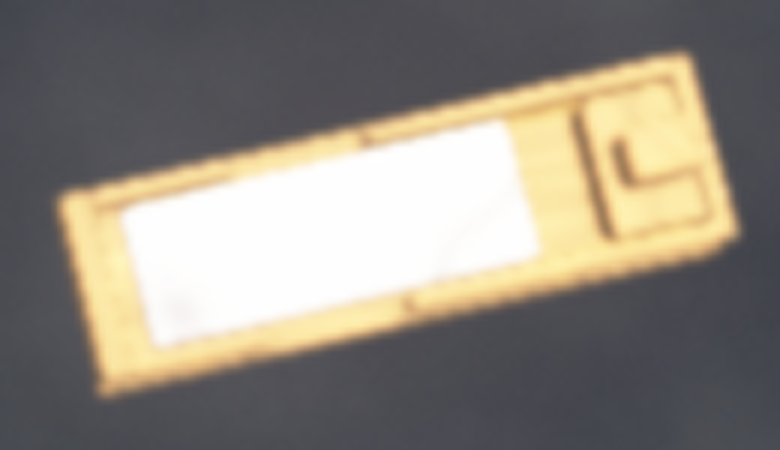

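View pics/zs.png

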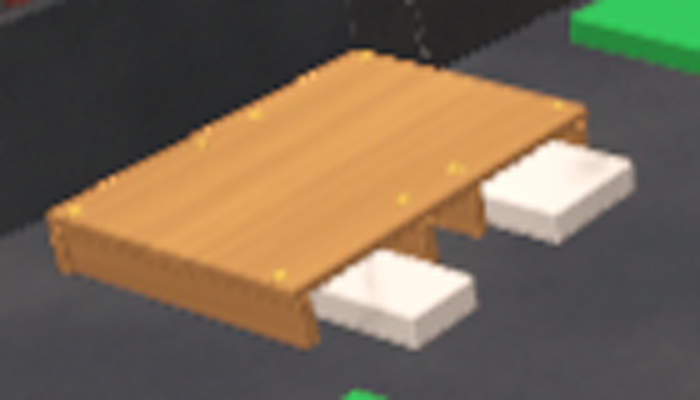

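```bash
cat > m.py <<'E'
import numpy as np,cv2
from h import *
from scipy.optimize import least_squares
f=np.load("top.npy",allow_pickle=True).item()
g=np.load("scene.npy",allow_pickle=True).item()
def rectfit(f,mask,z,L,W,init):
    ct,_=cv2.findContours(mask.astype(np.uint8),0,1)
    c=max(ct,key=cv2.contourArea)[:,0]
    wp=ray(f,c,z)[:,:2]
    r=cv2.minAreaRect((wp*1000).astype(np.float32)); return r
for n,F in (("top",f),("scene",g)):
    hsv=cv2.cvtColor(F["image"],cv2.COLOR_RGB2HSV)
    P=cloud(F)
    wood=((hsv[...,0]>8)&(hsv[...,0]<28)&(hsv[...,1]>80)&(hsv[...,2]>110)).astype(np.uint8)
    k,l,s,c=cv2.connectedComponentsWithStats(wood)
    for i in range(1,k):
        if s[i][4]<600: continue
        m=l==i
        p=np.nanmedian(P[m],0)
        if not(0.3<p[0]<0.8 and -0.45<p[1]<0.5): continue
        for z in (0.0,.008,.031,.038):
            print(n,i,s[i],np.round(p,3),z,rectfit(F,m,z,0,0,0))
E
python3 m.py
```

```text
top 42 [ 160  233   62   82 4711] [0.52  0.329 0.031] 0.0 ((525.071044921875, 335.24725341796875), (209.21316528320312, 157.68673706054688), 4.117827415466309)
top 42 [ 160  233   62   82 4711] [0.52  0.329 0.031] 0.008 ((524.1417236328125, 333.2736511230469), (207.9821014404297, 156.75889587402344), 4.117823600769043)
top 42 [ 160  233   62   82 4711] [0.52  0.329 0.031] 0.031 ((521.4698486328125, 327.5995178222656), (204.44293212890625, 154.09133911132812), 4.117822170257568)
top 42 [ 160  233   62   82 4711] [0.52  0.329 0.031] 0.038 ((520.6566772460938, 325.8726501464844), (203.36575317382812, 153.2794952392578), 4.117823123931885)
top 44 [ 344  249  114   57 1866] [ 0.53  -0.283  0.034] 0.0 ((524.3673706054688, -218.36045837402344), (90.580322265625, 289.6223449707031), 13.999273300170898)
top 44 [ 344  249  114   57 1866] [ 0.53  -0.283  0.034] 0.008 ((523.4421997070312, -217.07650756835938), (90.04737854003906, 287.918212890625), 13.999271392822266)
top 44 [ 344  249  114   57 1866] [ 0.53  -0.283  0.034] 0.031 ((520.7822875976562, -213.38528442382812), (88.51505279541016, 283
[... 816 characters left out ...]
61825561523438), 4.137118339538574)
scene 47 [ 329  264  170   78 5711] [ 0.508 -0.267  0.026] 0.0 ((558.7897338867188, -198.72984313964844), (167.50421142578125, 303.22021484375), 14.353861808776855)
scene 47 [ 329  264  170   78 5711] [ 0.508 -0.267  0.026] 0.008 ((548.4874877929688, -202.42526245117188), (164.7412872314453, 298.21875), 14.353938102722168)
scene 47 [ 329  264  170   78 5711] [ 0.508 -0.267  0.026] 0.031 ((518.8692016601562, -213.04930114746094), (156.79794311523438, 283.83953857421875), 14.353924751281738)
scene 47 [ 329  264  170   78 5711] [ 0.508 -0.267  0.026] 0.038 ((509.85504150390625, -216.28269958496094), (154.38046264648438, 279.4632263183594), 14.353872299194336)
```

```bash
cat > fit.py <<'E'
import numpy as np,cv2
from h import *
from scipy.optimize import least_squares
def boxc(x0,x1,y0,y1,z0,z1):
    return np.array([[x,y,z] for x in(x0,x1) for y in(y0,y1) for z in(z0,z1)])/1000
def mask_wood(F,lo,hi):
    hsv=cv2.cvtColor(F["image"],cv2.COLOR_RGB2HSV)
    return ((hsv[...,0]>8)&(hsv[...,0]<28)&(hsv[...,1]>80)&(hsv[...,2]>90))
def comp(m,uv):
    k,l,s,c=cv2.connectedComponentsWithStats(m.astype(np.uint8))
    i=1+np.argmin(np.linalg.norm(c[1:]-uv,axis=1)+1e3*(s[1:,4]<150)); return l==i
def contour(m,hull=False):
    ct,_=cv2.findContours(m.astype(np.uint8),0,1)
    c=max(ct,key=cv2.contourArea)[:,0]
    return c
def fitbox(F,pts,boxes,x0,off=True):
    def res(p):
        c,s=np.cos(p[2]),np.sin(p[2])
        A=boxes@np.array([[c,s,0],[-s,c,0],[0,0,1]])+[p[0],p[1],0]
        h=cv2.convexHull(proj(F,A).astype(np.float32))
        return np.array([cv2.pointPolygonTest(h,(float(a),float(b)),True) for a,b in pts])-(p[3] if off else 0.5)
    q=least_squares(res,x0,loss="soft_l1",f_scale=0.5,diff_step=1e-4,x_scale=[.01,.01,.02,.5])
    return q.x,np.sqrt(np.mean(res(q.x)**2))
E
cat > m2.py <<'E'
from fit import *
f=np.load("top.npy",allow_pickle=True).item()
g=np.load("scene.npy",allow_pickle=True).item()
rack=boxc(-67.5-0,82.5,-100,100,0,31)
car=np.r_[boxc(-132,146,-43,43,0,8),boxc(-132,146,-40,40,8,38)]
for n,F,ur,uc in(("top",f,(191,274),(400,277)),("scene",g,(195,228),(415,300))):
    w=mask_wood(F,0,0)
    m=comp(w,ur);c=contour(m)
    x,e=fitbox(F,c,rack,[.52,.31,np.radians(92.5),.5]);print(n,"rack",x[:2],np.degrees(x[2]),x[3],e)
    m=comp(w,uc)
    c=contour(m)
    # drop inner / top-of-keeper points
    x=[.521,-.214,np.radians(-75.8),.5]
    x,e=fitbox(F,c,car,x);print(n,"car",x[:2],np.degrees(x[2]),x[3],e)
    hsv=cv2.cvtColor(F["image"],cv2.COLOR_RGB2HSV)
    wh=(hsv[...,1]<50)&(hsv[...,2]>150)
    m=comp(wh,(389,278) if n=="top" else (395,297)); c=contour(m); print(m.sum())
    x,e=fitbox(F,c,boxc(-85,85,-30,30,23.9,24),[.516,-.185,np.radians(-75.6),.5]);print(n,"lower",x[:2],np.degrees(x[2]),x[3],e)
E
python3 m2.py
```

```text
top rack [0.5227223  0.32317759] 94.65096217881285 0.5328492060643497 0.7122580174877325
top car [ 0.52075761 -0.20629576] -75.92760307853708 0.018684439844121454 0.35444569509398316
1630
top lower [ 0.5162703  -0.18521613] -75.78053635457081 -0.09959585813933086 0.2985543048794536
scene rack [0.52175146 0.32334925] 94.21348065397423 1.4459598413963433 2.5853827500155604
scene car [ 0.51975875 -0.20802005] -76.08939856556383 1.0109543882556653 8.175603586494432
1885
scene lower [ 0.51735773 -0.18681631] -75.26387696352128 1.5700585482539597 3.6429318888504065
```

```bash
cat > m3.py <<'E'
from fit import *
f=np.load("top.npy",allow_pickle=True).item()
w=mask_wood(f,0,0);m=comp(w,(191,274))
im=f["image"][:,:,::-1].copy()
# line fits of mask edges per side in world roof plane
ys,xs=np.where(m)
def edge(pts,z):
    wp=ray(f,pts,z)[:,:2]; vx,vy,x0,y0=cv2.fitLine((wp*1000).astype(np.float32),cv2.DIST_HUBER,0,.01,.01).ravel()
    return np.degrees(np.arctan2(vy,vx)),x0,y0
rows=range(242,306)
R=[(xs[ys==r].max()+.5,r) for r in rows];L=[(xs[ys==r].min()-.5,r) for r in rows]
cols=range(168,215)
T=[(c,ys[xs==c].min()-.5) for c in cols];B=[(c,ys[xs==c].max()+.5) for c in cols]
for n,p in zip("RLTB",(R,L,T,B)):print(n,edge(np.array(p,float),.031))
# stub
hsv=cv2.cvtColor(f["image"],cv2.COLOR_RGB2HSV)
gray=cv2.cvtColor(f["image"],cv2.COLOR_RGB2GRAY).astype(float)
def sub(line,th=140):
    # last/first crossing
    a=np.where(line>th)[0]; i,j=a[0],a[-1]
    lo=i-(line[i]-th)/(line[i]-line[i-1]); hi=j+(line[j]-th)/(line[j]-line[j+1]); return lo,hi
for nm,(r0,r1,c0,c1) in {"wide":(232,272,222,245),"narrow":(276,310,223,248)}.items():
    wh=gray[r0:r1,c0:c1]
    cs=range(3,10)
    T=[];B=[]
    for c in cs:
        lo,hi=sub(wh[:,c]);T.append((c0+c,r0+lo));B.append((c0+c,r0+hi))
    rr=[r for r in range(r1-r0) if (r0+r)>T[0][1]+3 and (r0+r)<B[0][1]-3]
    E=[(c0+sub(np.r_[0,wh[r]])[1]-1,r0+r) for r in rr]
    for n,p in zip("TBE",(T,B,E)):print(nm,n,edge(np.array(p),.016))
E
python3 m3.py
```

```text
R (np.float32(4.6229386), np.float32(539.3553), np.float32(253.85574))
L (np.float32(5.161152), np.float32(514.0929), np.float32(404.29202))
T (np.float32(-86.20021), np.float32(623.6418), np.float32(332.1269))
B (np.float32(-85.91627), np.float32(419.87253), np.float32(319.45633))
wide T (np.float32(-85.2495), np.float32(615.4886), np.float32(237.22342))
wide B (np.float32(-85.78198), np.float32(550.3561), np.float32(234.24567))
wide E (np.float32(5.3340454), np.float32(583.75433), np.float32(217.71646))
narrow T (np.float32(-84.29853), np.float32(495.57532), np.float32(229.1561))
narrow B (np.float32(-84.9157), np.float32(450.35077), np.float32(227.1035))
narrow E (np.float32(3.6330538), np.float32(471.6244), np.float32(204.91286))
```

```bash
cat > go.py <<'E'
import sys,numpy as np
from bench import r
from scipy.spatial.transform import Rotation as Ro
def go(x,y,z,yaw):
    o=r.get_obs(); R=Ro.from_euler("xyz",o["eef_rot"],degrees=True).as_matrix()
    d=R.T@(np.array([x,y,z])-o["eef_pos"])/.5
    a=(yaw-o["eef_rot"][2]+180)%360-180
    print("t",o["t"],"pos",np.round(o["eef_pos"],4),"rot",np.round(o["eef_rot"],2),"F",np.round(o["ft_force"],1),"w",round(o["width"],4))
    print("shift",np.round(d,4),"turn",round(-a/180,4),"rows>=",np.linalg.norm(d)*500/41.7,abs(a)/7.16)
if __name__=="__main__": go(*map(float,sys.argv[1:]))
E
python3 go.py .583 .2345 .2 94.5
```

```text
t 1.3 pos [0.2252 0.6097 0.2147] rot [180.     0.   159.73] F [-0.7  0.8  0. ] w 0.0949
shift [-0.9312 -0.456   0.0293] turn 0.3624 rows>= 12.43747656659367 9.109645442525226
```

Emit:
apply_moves(
  steps=[
    [[100, -0.9312, -0.456, 0.0293, 0.3624], [100, -0.9312, -0.456, 0.0293, 0.3624], [100, -0.9312, -0.456, 0.0293, 0.3624], [100, -0.9312, -0.456, 0.0293, 0.3624], [100, -0.9312, -0.456, 0.0293, 0.3624]],
  ],
  grip_force=25,
)

```text
t: 1.72
eef_pos: [0.3698, 0.4576, 0.2089]
eef_rot: [180.0, -0.0, 123.6]
ft_force: [0.1, 0.6, -1.0]
width: 0.0951
```

```bash
python3 go.py .583 .2345 .15 94.5
```

```text
t 1.7167 pos [0.3698 0.4576 0.2089] rot [179.97  -0.   123.6 ] F [ 0.1  0.6 -1. ] w 0.0951
shift [-0.6076  0.1081  0.1178] turn 0.1617 rows>= 7.533172147169148 4.0647827539066945
```

Emit:
apply_moves(
  steps=[
    [[100, -0.6076, 0.1081, 0.1178, 0.1617], [100, -0.6076, 0.1081, 0.1178, 0.1617], [100, -0.6076, 0.1081, 0.1178, 0.1617], [100, -0.6076, 0.1081, 0.1178, 0.1617], [100, -0.6076, 0.1081, 0.1178, 0.1617]],
  ],
)

```text
t: 2.13
eef_pos: [0.5114, 0.3092, 0.17]
eef_rot: [179.9, -0.0, 94.2]
ft_force: [0.8, -0.1, 0.0]
width: 0.0948
```

```bash
python3 go.py .583 .2345 .07 94.5
```

```text
t 2.1333 pos [0.5114 0.3092 0.17  ] rot [ 1.7993e+02 -4.0000e-02  9.4240e+01] F [ 0.8 -0.1  0. ] w 0.0948
shift [-0.1598  0.1315  0.2001] turn -0.0014 rows>= 3.4515388878402646 0.03642585692042352
```

Emit:
apply_moves(
  steps=[
    [[100, -0.1598, 0.1315, 0.1, -0.0014], [100, -0.1598, 0.1315, 0.1, -0.0014], [100, -0.1598, 0.1315, 0.2, -0.0014], [100, -0.1598, 0.1315, 0.2, -0.0014], [100, -0.1598, 0.1315, 0.2, -0.0014]],
  ],
)

```text
t: 2.55
eef_pos: [0.58, 0.2309, 0.0629]
eef_rot: [-179.4, 0.1, 94.3]
ft_force: [-1.1, -1.2, -0.5]
width: 0.0948
```

```bash
python3 go.py .583 .2345 .004 94.5
python3 - <<'E'
from bench import cams
import cv2
for n in("scene","top"):
    f=cams.grab_frame(n);i=f["image"][:,:,::-1]
    i=i[150:310,130:330] if n=="scene" else i[180:340,150:350]
    cv2.imwrite(f"pics/a_{n}.png",cv2.resize(i,None,fx=3,fy=3,interpolation=2))
E
```

```text
t 2.55 pos [0.58   0.2309 0.0629] rot [-1.7943e+02  1.4000e-01  9.4310e+01] F [-1.1 -1.2 -0.5] w 0.0948
shift [0.007  0.0077 0.1178] turn -0.0011 rows>= 1.4174679549657014 0.026669525343704065
```

View pics/a_scene.png

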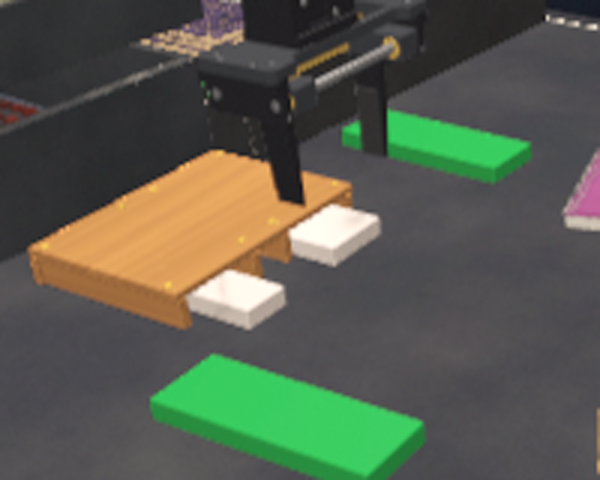

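The gripper straddles the wide stub (crop ≈ (335,235)), with the fingers clear of it on both sides. Next I descend.

Emit:
apply_moves(
  steps=[
    [[100, 0.007, 0.0077, 0.05, 0], [100, 0.007, 0.0077, 0.1, 0], [100, 0.007, 0.0077, 0.115, 0], [100, 0.007, 0.0077, 0.116, 0], [100, 0.007, 0.0077, 0.116, 0]],
  ],
)

```text
t: 3.07
eef_pos: [0.5862, 0.2389, 0.0127]
eef_rot: [180.0, -0.1, 94.5]
ft_force: [0.8, 0.0, 0.3]
width: 0.0948
```

```bash
python3 go.py .583 .2345 .004 94.5
```

```text
t 3.0667 pos [0.5862 0.2389 0.0127] rot [ 1.7999e+02 -5.0000e-02  9.4500e+01] F [0.8 0.  0.3] w 0.0948
shift [-0.0084 -0.0071  0.0175] turn -0.0 rows>= 0.24716787462879808 0.00014185823356068815
```

Emit:
apply_moves(
  steps=[
    [[100, -0.0084, -0.0071, 0.0175, 0], [100, -0.0084, -0.0071, 0.0175, 0], [100, -0.0084, -0.0071, 0.0175, 0], [60, -0.0084, -0.0071, 0.0175, 0], [50, -0.0084, -0.0071, 0.0175, 0]],
  ],
)

```text
t: 3.48
eef_pos: [0.5834, 0.2346, 0.0047]
eef_rot: [179.9, -0.1, 94.5]
ft_force: [1.4, 0.4, -0.3]
width: 0.0868
```

```bash
python3 go.py .583 .2345 .004 94.5
```

```text
t 3.4833 pos [0.5834 0.2346 0.0047] rot [ 1.7993e+02 -7.0000e-02  9.4490e+01] F [ 1.4  0.4 -0.3] w 0.0868
shift [-0.0001 -0.0008  0.0014] turn -0.0 rows>= 0.0188002772972876 0.0012088571453645217
```

Emit:
apply_moves(
  steps=[
    [[40, 0, 0, 0.001, 0], [40, 0, 0, 0.001, 0], [40, 0, 0, 0.001, 0], [40, 0, 0, 0.001, 0], [40, 0, 0, 0.001, 0]],
  ],
)

```text
t: 3.9
eef_pos: [0.5836, 0.2345, 0.0042]
eef_rot: [179.9, -0.1, 94.5]
ft_force: [-0.1, -0.0, -0.4]
width: 0.06
```

Emit:
apply_moves(
  steps=[
    [[40, 0, 0, 0.001, 0], [40, 0, 0, 0.001, 0], [40, 0, 0, 0.001, 0]],
  ],
)

```text
t: 4.15
eef_pos: [0.5836, 0.2346, 0.0042]
eef_rot: [179.9, -0.1, 94.5]
ft_force: [-2.7, -1.0, 4.7]
width: 0.0597
```

Emit:
apply_moves(
  steps=[
    [[40, -0.02, 0, 0.0, 0], [40, -0.05, 0, 0, 0], [40, -0.08, 0, 0, 0], [40, -0.11, 0, 0, 0], [40, -0.14, 0, 0, 0]],
  ],
)

```text
t: 4.57
eef_pos: [0.5893, 0.1629, 0.0042]
eef_rot: [179.9, -0.1, 94.4]
ft_force: [0.9, 2.4, 1.5]
width: 0.0603
```

```bash
python3 go.py .5956 .075 .004 94.5
```

```text
t 4.5667 pos [0.5893 0.1629 0.0042] rot [ 1.7991e+02 -8.0000e-02  9.4440e+01] F [0.9 2.4 1.5] w 0.0603
shift [-1.763e-01 -1.000e-03  1.000e-04] turn -0.0003 rows>= 2.114264019633755 0.00805068408673646
```

Emit:
apply_moves(
  steps=[
    [[40, -0.04, 0, 0.0, 0], [40, -0.08, 0, 0, 0], [40, -0.12, 0, 0, 0], [40, -0.16, 0, 0, 0], [40, -0.177, 0, 0, 0]],
  ],
)

```text
t: 4.98
eef_pos: [0.5962, 0.0715, 0.0042]
eef_rot: [179.9, -0.1, 94.3]
ft_force: [-0.0, 3.2, 2.8]
width: 0.0599
```

Emit:
apply_moves(
  steps=[
    [[40, 0, 0, 0.0, 0], [40, 0, 0, 0, 0]],
  ],
)

```text
t: 5.15
eef_pos: [0.5963, 0.0695, 0.0042]
eef_rot: [179.9, 0.0, 94.2]
ft_force: [0.8, -2.8, 0.6]
width: 0.0596
```

Run:
```python
from bench import cams
import cv2
for n in("scene","top"):
    f=cams.grab_frame(n);i=f["image"][:,:,::-1]
    i=i[150:310,130:330] if n=="scene" else i[180:340,150:350]
    cv2.imwrite(f"pics/b_{n}.png",cv2.resize(i,None,fx=3,fy=3,interpolation=2))
```

```text
(no output)
```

View pics/b_scene.png

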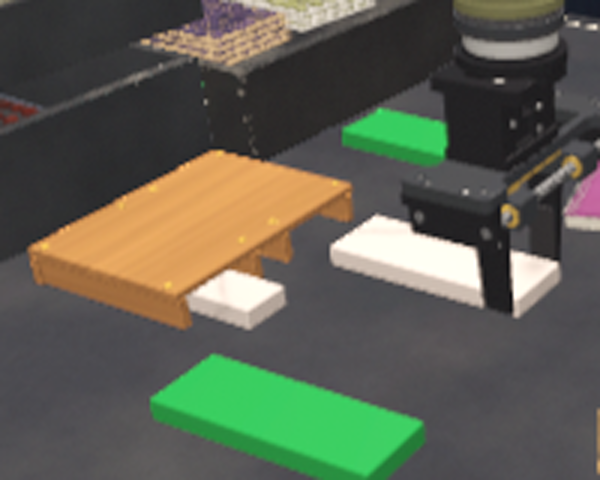

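View pics/b_top.png

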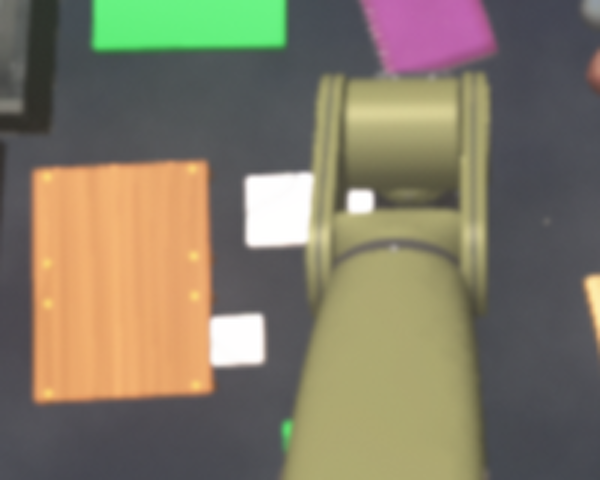

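```bash
python3 - <<'E'
from bench import cams
from fit import *
f=cams.grab_frame("top")
gray=cv2.cvtColor(f["image"],cv2.COLOR_RGB2GRAY).astype(float)
pts=[]
for r in range(242,258):
    l=gray[r,222:245]; i=np.where(l>140)[0][0]; pts.append((222+i-(l[i]-140)/(l[i]-l[i-1]),r))
T=[];B=[]
for c in range(235,250):
    l=gray[228:275,c];a=np.where(l>140)[0];i,j=a[0],a[-1]
    T.append((c,228+i-(l[i]-140)/(l[i]-l[i-1])));B.append((c,228+j+(l[j]-140)/(l[j]-l[j+1])))
for p in(pts,T,B):
    w=ray(f,np.array(p),.016)[:,:2]*1000
    vx,vy,x0,y0=cv2.fitLine(w.astype(np.float32),cv2.DIST_HUBER,0,.01,.01).ravel();print(np.degrees(np.arctan2(vy,vx)),x0,y0)
E
python3 go.py .5963 .0695 .004 94.2
```

```text
4.8593273 586.2185 228.87518
-85.89296 619.3415 204.57326
-86.11697 553.4752 198.18826
t 5.3 pos [0.5962 0.071  0.0042] rot [1.7991e+02 3.0000e-02 9.4340e+01] F [ 0.7 -2.7  2. ] w 0.0599
shift [-0.003  -0.0001  0.0004] turn 0.0008 rows>= 0.03676106311166845 0.018895652404555915
```

Emit:
apply_moves(
  steps=[
    [[100, 0, 0, 0, 0], [100, 0, 0, 0, 0], [100, 0, 0, 0, 0], [100, 0, 0, 0, 0], [100, 0, 0, 0, 0]],
  ],
)

```text
t: 5.72
eef_pos: [0.596, 0.0715, 0.0039]
eef_rot: [179.9, 0.0, 94.4]
ft_force: [-0.7, -0.1, 0.4]
width: 0.0879
```

```bash
python3 go.py .591 .142 .004 94.2
```

```text
t 5.7167 pos [0.596  0.0715 0.0039] rot [1.7993e+02 2.0000e-02 9.4370e+01] F [-0.7 -0.1  0.4] w 0.0879
shift [ 0.1414  0.0009 -0.0002] turn 0.0009 rows>= 1.6954245893133513 0.023281681699461324
```

Emit:
apply_moves(
  steps=[
    [[100, 0.04, 0.0009, 0, 0], [100, 0.09, 0.0009, 0, 0], [100, 0.13, 0.0009, 0, 0.0009], [100, 0.1414, 0.0009, 0, 0.0009], [70, 0.1414, 0.0009, 0, 0.0009]],
  ],
)

```text
t: 6.13
eef_pos: [0.5908, 0.1433, 0.0038]
eef_rot: [179.9, 0.0, 94.3]
ft_force: [0.6, -0.7, 0.6]
width: 0.0922
```

Emit:
apply_moves(
  steps=[
    [[50, 0, 0, 0, 0], [40, 0, 0, 0, 0], [40, 0, 0, 0, 0], [40, 0, 0, 0, 0], [40, 0, 0, 0, 0]],
  ],
  grip_force=35,
)

```text
t: 6.55
eef_pos: [0.5909, 0.1426, 0.0038]
eef_rot: [179.9, 0.0, 94.3]
ft_force: [4.5, 1.0, -2.4]
width: 0.0607
```

Emit:
apply_moves(
  steps=[
    [[40, 0, 0, 0, 0], [40, 0, 0, 0, 0], [40, 0, 0, 0, 0]],
  ],
)

```text
t: 6.8
eef_pos: [0.591, 0.1424, 0.0038]
eef_rot: [179.9, 0.0, 94.3]
ft_force: [0.5, 0.7, 0.5]
width: 0.0596
```

Gripped at the middle. Lifting, then checking where the slab sits relative to the TCP.

Emit:
apply_moves(
  steps=[
    [[40, 0, 0, -0.02, 0], [40, 0, 0, -0.06, 0], [40, 0, 0, -0.12, 0], [40, 0, 0, -0.18, 0], [40, 0, 0, -0.2, 0]],
  ],
)

```text
t: 7.22
eef_pos: [0.5932, 0.1427, 0.1089]
eef_rot: [179.5, 0.0, 94.3]
ft_force: [1.6, 0.2, -3.2]
width: 0.06
```

```bash
python3 - <<'E'
from bench import cams
import cv2
for n in("scene","top"):
    f=cams.grab_frame(n);i=f["image"][:,:,::-1]
    i=i[130:290,150:350] if n=="scene" else i[180:340,150:350]
    cv2.imwrite(f"pics/c_{n}.png",cv2.resize(i,None,fx=3,fy=3,interpolation=2))
E
python3 go.py .516 -.185 .12 104.1
```

```text
t 7.3167 pos [0.5927 0.1427 0.1069] rot [1.796e+02 1.000e-02 9.427e+01] F [ 0.9 -0.  -3.8] w 0.0603
shift [-0.6421 -0.2016 -0.0276] turn -0.0546 rows>= 8.076415814659375 1.372214223989764
```

View pics/c_scene.png

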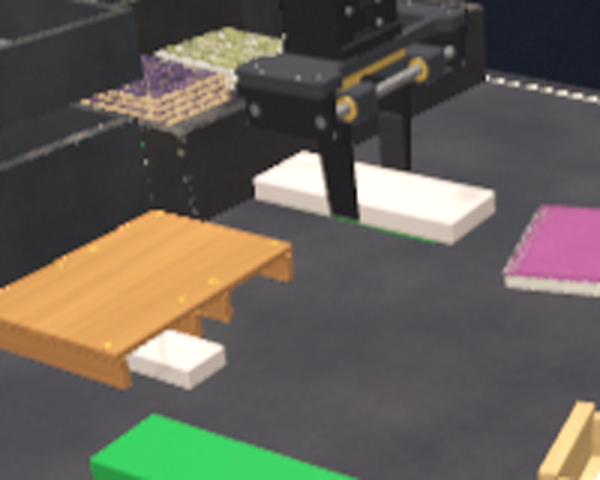

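View pics/c_top.png

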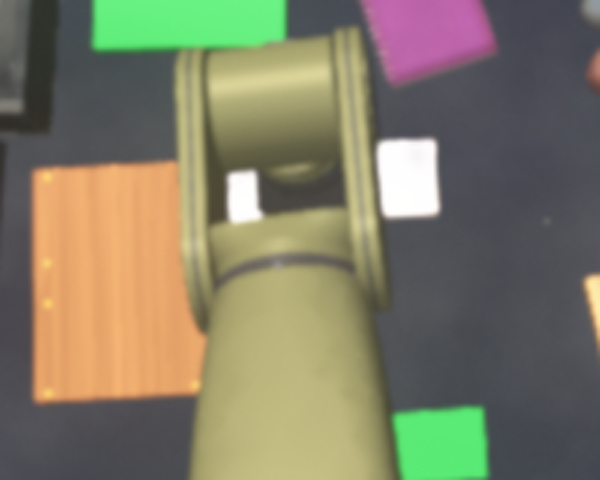

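Emit:
apply_moves(
  steps=[
    [[40, -0.1, -0.03, -0.02, -0.01], [40, -0.18, -0.06, -0.0276, -0.02], [40, -0.26, -0.085, -0.0276, -0.03], [40, -0.34, -0.11, -0.0276, -0.04], [40, -0.42, -0.135, -0.0276, -0.0546]],
  ],
)

```text
t: 7.73
eef_pos: [0.5415, -0.0601, 0.1174]
eef_rot: [179.8, -0.0, 104.3]
ft_force: [0.7, 0.4, -3.1]
width: 0.0596
```

```bash
python3 go.py .516 -.185 .11 104.1
```

```text
t 7.7333 pos [ 0.5415 -0.0601  0.1174] rot [ 1.7983e+02 -2.0000e-02  1.0425e+02] F [ 0.7  0.4 -3.1] w 0.0596
shift [-0.2297 -0.1109  0.0144] turn 0.0009 rows>= 3.063061532095437 0.021483277318986065
```

Emit:
apply_moves(
  steps=[
    [[40, -0.06, -0.03, 0.005, 0.0009], [40, -0.12, -0.06, 0.01, 0.0009], [40, -0.18, -0.09, 0.0144, 0.0009], [40, -0.22, -0.105, 0.0144, 0.0009], [40, -0.2297, -0.1109, 0.0144, 0.0009]],
  ],
)

```text
t: 8.15
eef_pos: [0.5136, -0.1874, 0.107]
eef_rot: [-179.9, -0.1, 103.9]
ft_force: [-0.2, 0.2, -3.3]
width: 0.0599
```

Emit:
apply_moves(
  steps=[
    [[40, 0, 0, 0, 0], [40, 0, 0, 0, 0]],
  ],
)

```text
t: 8.32
eef_pos: [0.512, -0.1868, 0.1045]
eef_rot: [-179.7, -0.3, 103.8]
ft_force: [-0.7, 0.5, -3.6]
width: 0.0598
```

```bash
python3 go.py .5155 -.1853 .06 104.1
python3 - <<'E'
from bench import cams
import cv2
for n in("scene","top"):
    f=cams.grab_frame(n);i=f["image"][:,:,::-1]
    i=i[190:350,310:510] if n=="scene" else i[190:350,290:490]
    cv2.imwrite(f"pics/d_{n}.png",cv2.resize(i,None,fx=4,fy=3.75,interpolation=2))
E
```

```text
t 8.3167 pos [ 0.512  -0.1868  0.1045] rot [-179.74   -0.3   103.84] F [-0.7  0.5 -3.6] w 0.0598
shift [0.0007 0.0079 0.0889] turn -0.0015 rows>= 1.0706138528735443 0.03656982036715795
```

View pics/d_scene.png

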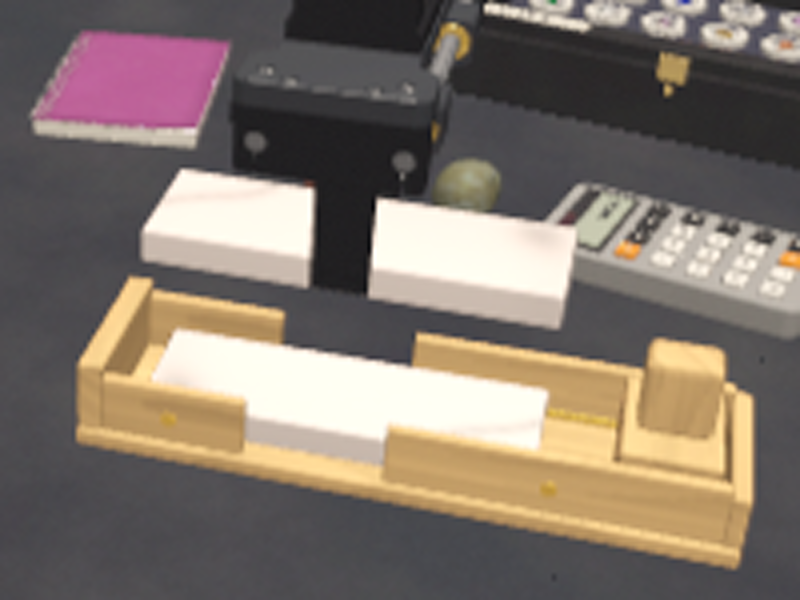

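View pics/d_top.png

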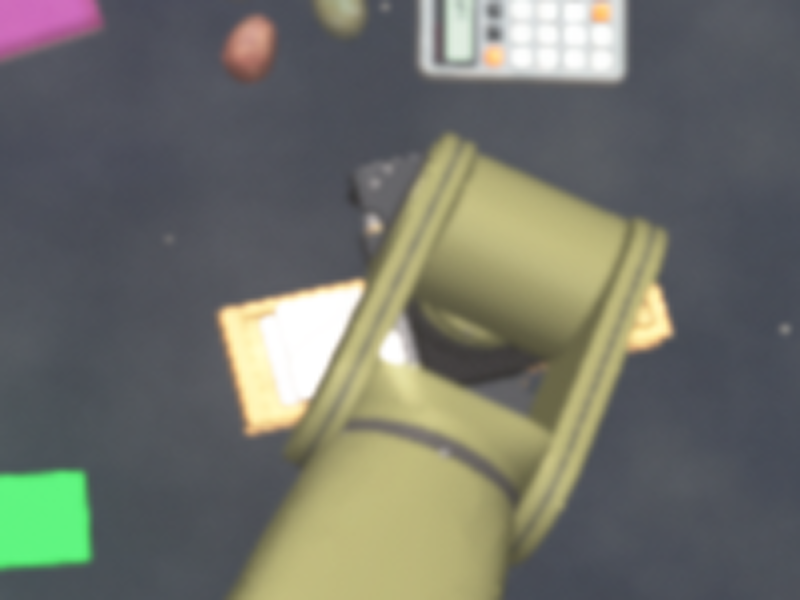

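```bash
python3 go.py .5155 -.185 .06 104.1
```

```text
t 8.4167 pos [ 0.513  -0.1861  0.1056] rot [-179.84   -0.23  103.95] F [-0.1  0.7 -4.2] w 0.0595
shift [0.0005 0.0056 0.0912] turn -0.0009 rows>= 1.0955232888520219 0.02145129238598521
```

Emit:
apply_moves(
  steps=[
    [[40, 0.001, 0.0079, 0.03, -0.0015], [40, 0.001, 0.0079, 0.06, -0.0015], [40, 0.001, 0.0079, 0.085, -0.0015], [40, 0.001, 0.0079, 0.089, -0.0015], [40, 0.001, 0.0079, 0.089, -0.0015]],
  ],
)

```text
t: 8.83
eef_pos: [0.5157, -0.1832, 0.0596]
eef_rot: [-179.7, -0.3, 104.3]
ft_force: [-0.3, 0.0, -3.6]
width: 0.0596
```

Emit:
apply_moves(
  steps=[
    [[40, 0, 0, 0, 0], [40, 0, 0, 0, 0], [40, 0, 0, 0, 0]],
  ],
)

```text
t: 9.08
eef_pos: [0.5163, -0.1834, 0.0606]
eef_rot: [-179.8, -0.3, 104.3]
ft_force: [0.2, 0.3, -4.1]
width: 0.0597
```

```bash
python3 go.py .5155 -.185 .046 104.1;python3 - <<'E'
from bench import cams
import cv2
for n in("scene","top"):
    f=cams.grab_frame(n);i=f["image"][:,:,::-1]
    i=i[190:350,310:510] if n=="scene" else i[190:350,290:490]
    cv2.imwrite(f"pics/e_{n}.png",cv2.resize(i,None,fx=4,fy=3.75,interpolation=2))
E
```

```text
t 9.0833 pos [ 0.5163 -0.1834  0.0606] rot [-179.78   -0.29  104.29] F [ 0.2  0.3 -4.1] w 0.0597
shift [-0.0028 -0.0022  0.0292] turn 0.0011 rows>= 0.3526679449507853 0.026692254829559045
```

View pics/e_scene.png

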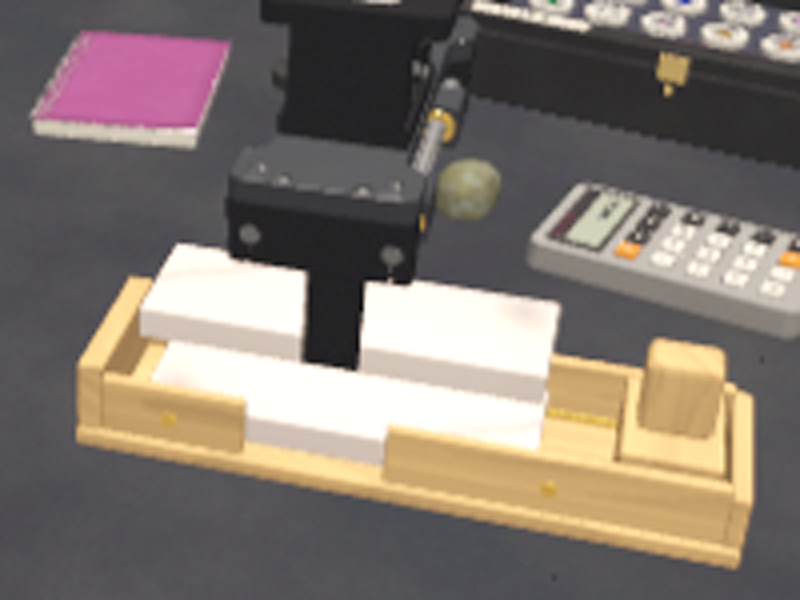

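View pics/e_top.png

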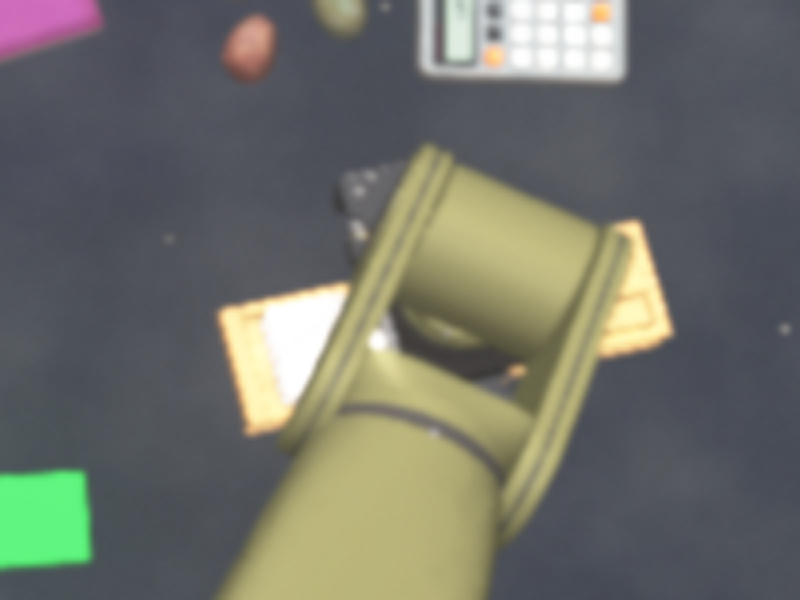

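Run:
```python
from bench import cams,r
from fit import *
o=r.get_obs();p=o["eef_pos"];print(p,o["eef_rot"])
def tr(b,x,y,z,yaw):
    c,s=np.cos(np.radians(yaw)),np.sin(np.radians(yaw))
    return b@np.array([[c,s,0],[-s,c,0],[0,0,1]])+[x,y,z]
def draw(im,F,A,x0,y0,k,col):
    q=(proj(F,A)+.5-[x0,y0])*k-.5
    for i in range(8):
        for j in range(i):
            if bin(i^j).count("1")==1: cv2.line(im,tuple(int(v*16) for v in q[i]),tuple(int(v*16) for v in q[j]),col,1,cv2.LINE_AA,4)
slab=boxc(-85,85,-30,30,0,16)
for n,(x0,y0) in {"scene":(310,200),"top":(320,225)}.items():
    F=cams.grab_frame(n);k=4.5
    im=cv2.resize(np.ascontiguousarray(F["image"][y0:y0+130,x0:x0+175,::-1]),None,fx=k,fy=k,interpolation=2)
    draw(im,F,tr(slab,p[0],p[1],p[2]-.0038,o["eef_rot"][2]),x0,y0,k,(0,0,255))
    for s in(-1,1):
        for a,b in((-132,-57),(3,146)):
            draw(im,F,tr(boxc(a,b,*sorted((33*s,40*s)),8,38),.5208,-.2063,0,-75.93),x0,y0,k,(255,0,0))
    draw(im,F,tr(boxc(-132,146,-43,43,0,8),.5208,-.2063,0,-75.93),x0,y0,k,(0,160,0))
    cv2.imwrite(f"pics/f_{n}.png",im)
```

```text
[ 0.51617668 -0.18353266  0.06044937] [-179.77432197   -0.29656759  104.27654249]
```

View pics/f_scene.png

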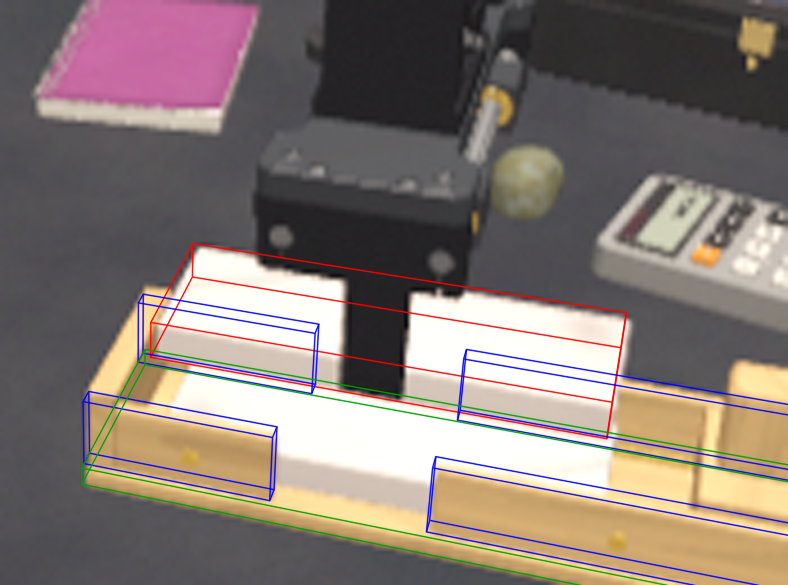

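View pics/f_top.png

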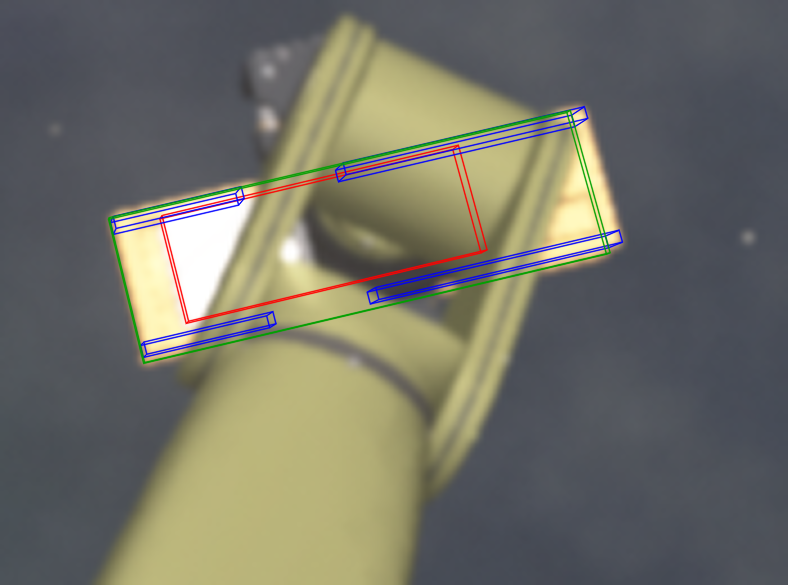

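Run:
```python
from bench import cams,r
from fit import *
o=r.get_obs();p=o["eef_pos"];print(p,o["eef_rot"])
def tr(b,x,y,z,yaw):
    c,s=np.cos(np.radians(yaw)),np.sin(np.radians(yaw))
    return b@np.array([[c,s,0],[-s,c,0],[0,0,1]])+[x,y,z]
def draw(im,F,A,x0,y0,k,col):
    q=(proj(F,A)+.5-[x0,y0])*k-.5
    for i in range(8):
        for j in range(i):
            if bin(i^j).count("1")==1: cv2.line(im,tuple(int(v*16) for v in q[i]),tuple(int(v*16) for v in q[j]),col,1,cv2.LINE_AA,4)
slab=boxc(-85,85,-30,30,0,16)
for n,(x0,y0) in {"scene":(325,250)}.items():
    F=cams.grab_frame(n);k=10
    im=cv2.resize(np.ascontiguousarray(F["image"][y0:y0+60,x0:x0+80,::-1]),None,fx=k,fy=k,interpolation=0)
    draw(im,F,tr(slab,p[0],p[1],p[2]-.0038,o["eef_rot"][2]),x0,y0,k,(0,0,255))
    for s in(-1,1):
        for a,b in((-132,-57),(3,146)):
            draw(im,F,tr(boxc(a,b,*sorted((33*s,40*s)),8,38),.5208,-.2063,0,-75.93),x0,y0,k,(255,0,0))
    draw(im,F,tr(boxc(-132,146,-43,43,0,8),.5208,-.2063,0,-75.93),x0,y0,k,(0,160,0))
    cv2.imwrite(f"pics/g_{n}.png",im)
```

```text
[ 0.51599468 -0.18349053  0.06019439] [-179.75586781   -0.31281708  104.27565346]
```

View pics/g_scene.png

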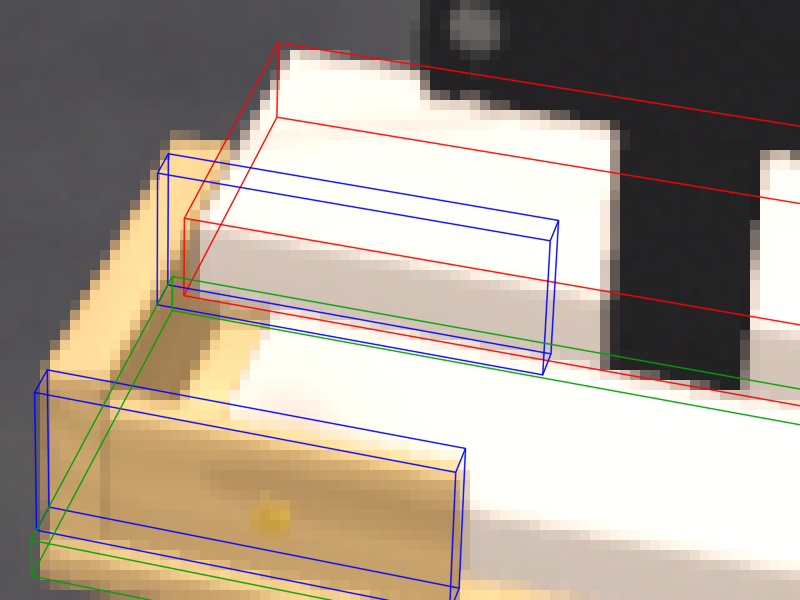

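Emit:
apply_moves(
  steps=[
    [[40, 0, 0, 0.008, 0.001], [40, 0, 0, 0.018, 0.001], [40, 0, 0, 0.028, 0.001], [40, 0, 0, 0.036, 0.001], [40, 0, 0, 0.042, 0.001]],
  ],
)

```text
t: 9.75
eef_pos: [0.5152, -0.1831, 0.0379]
eef_rot: [-179.7, -0.4, 104.1]
ft_force: [1.0, -0.8, -4.0]
width: 0.0598
```

Emit:
apply_moves(
  steps=[
    [[40, 0, 0, 0.002, 0], [40, 0, 0, 0.004, 0]],
  ],
)

```text
t: 9.92
eef_pos: [0.5148, -0.1829, 0.0352]
eef_rot: [-179.6, -0.4, 104.1]
ft_force: [-0.2, -0.5, -4.4]
width: 0.0598
```

```bash
python3 go.py .516 -.1835 .030 104.1
```

```text
t 9.9167 pos [ 0.5148 -0.1829  0.0352] rot [-179.62   -0.42  104.09] F [-0.2 -0.5 -4.4] w 0.0598
shift [-0.0019  0.0022  0.0104] turn -0.0001 rows>= 0.12910635512574228 0.001563590814340176
```

Emit:
apply_moves(
  steps=[
    [[40, 0, 0, 0.003, 0], [40, 0, 0, 0.006, 0], [40, 0, 0, 0.009, 0], [40, 0, 0, 0.011, 0], [40, 0, 0, 0.012, 0]],
  ],
)

```text
t: 10.33
eef_pos: [0.5147, -0.1829, 0.0291]
eef_rot: [-179.6, -0.4, 104.1]
ft_force: [-0.0, -0.2, -3.9]
width: 0.0596
```

Emit:
apply_moves(
  steps=[
    [[40, 0, 0, 0.001, 0], [40, 0, 0, 0.002, 0]],
  ],
)

```text
t: 10.5
eef_pos: [0.5148, -0.1829, 0.0283]
eef_rot: [-179.6, -0.4, 104.1]
ft_force: [-0.9, -0.0, -2.7]
width: 0.0596
```

Emit:
apply_moves(
  steps=[
    [[40, 0, 0, 0.001, 0], [40, 0, 0, 0.002, 0]],
  ],
)

```text
t: 10.67
eef_pos: [0.515, -0.1829, 0.028]
eef_rot: [-179.6, -0.4, 104.1]
ft_force: [-3.5, 0.4, 4.2]
width: 0.0595
```

Emit:
apply_moves(
  steps=[
    [[85, 0, 0, 0, 0], [85, 0, 0, 0, 0], [85, 0, 0, 0, 0], [85, 0, 0, 0, 0], [85, 0, 0, 0, 0]],
  ],
)

```text
t: 11.08
eef_pos: [0.5152, -0.1831, 0.0282]
eef_rot: [-179.7, -0.4, 104.1]
ft_force: [-0.3, -0.0, -0.1]
width: 0.0803
```

Emit:
apply_moves(
  steps=[
    [[85, 0, 0, -0.01, 0], [85, 0, 0, -0.05, 0], [85, 0, 0, -0.11, 0], [85, 0, 0, -0.18, 0], [85, 0, 0, -0.25, 0]],
  ],
)

```text
t: 11.5
eef_pos: [0.5156, -0.1835, 0.1543]
eef_rot: [-179.6, -0.4, 104.1]
ft_force: [0.3, -0.1, 0.6]
width: 0.0809
```

```bash
python3 - <<'E'
from bench import cams
import cv2,numpy as np
for n in("scene","top"):
    f=cams.grab_frame(n);i=f["image"][:,:,::-1]
    np.save(f"{n}2.npy",f,allow_pickle=True)
    i=i[190:350,310:510] if n=="scene" else i[190:350,290:490]
    cv2.imwrite(f"pics/h_{n}.png",cv2.resize(i,None,fx=4,fy=3.75,interpolation=2))
E
python3 go.py .5 -.18 .15 104
```

```text
t 11.6 pos [ 0.5204 -0.1856  0.1615] rot [1.7973e+02 1.1000e-01 1.0410e+02] F [ 0.3 -1.   0.7] w 0.0808
shift [ 0.0209 -0.0369  0.0227] turn 0.0005 rows>= 0.5763596210653167 0.013273865744298773
```

View pics/h_scene.png

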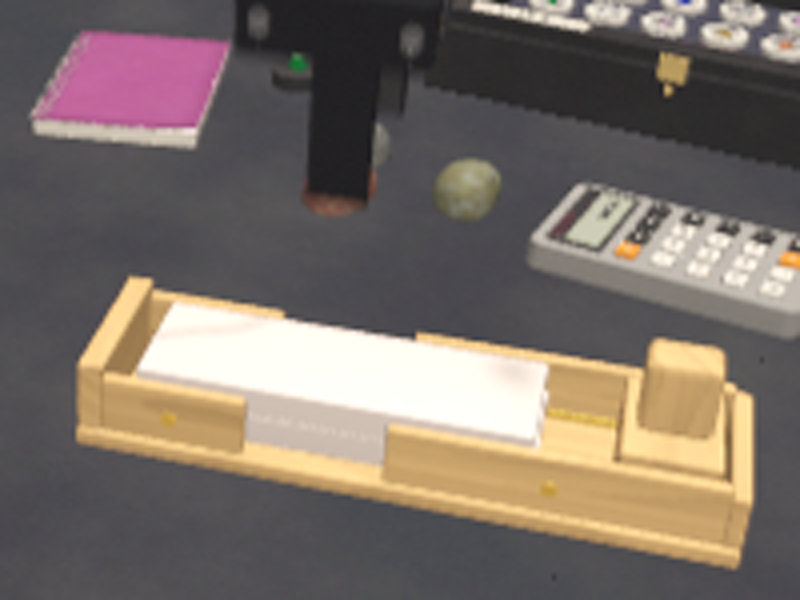

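View pics/h_top.png

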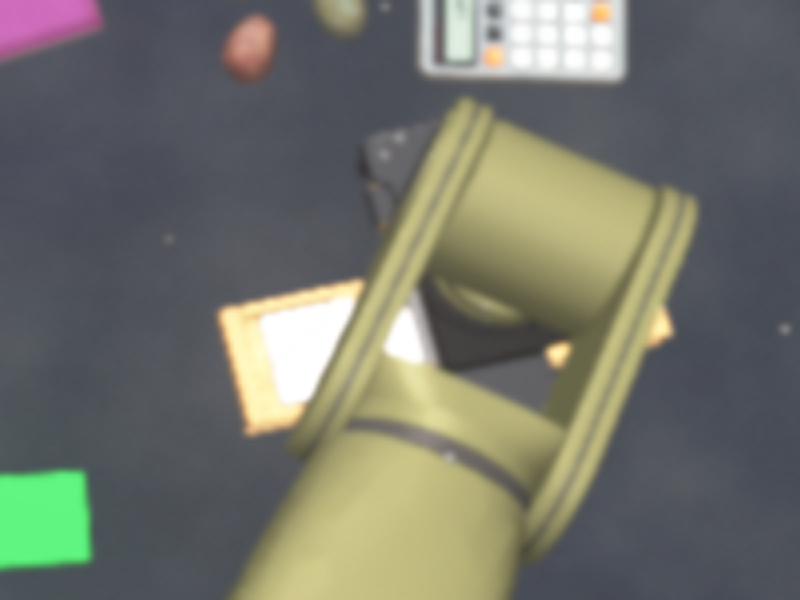

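Run:
```python
from fit import *
f=np.load("top.npy",allow_pickle=True).item()
g=np.load("scene.npy",allow_pickle=True).item();g2=np.load("scene2.npy",allow_pickle=True).item()
o=np.array([.5208,-.2063]);u=np.array([np.cos(np.radians(-75.93)),np.sin(np.radians(-75.93))]);n=np.array([-u[1],u[0]])
for F,p in((f,(444.1,264)),(g,(477.2,293.6))):
    w=ray(F,p,.058)[0,:2];print("det",w,(w-o)@u,(w-o)@n)
for nm,F in(("top",f),("scene",g),("sc2",g2)):
    P=cloud(F);c=P[...,:2]-o
    x=c@u;y=c@n
    m=(P[...,2]>.064)&(P[...,2]<.09)&(x>.06)&(x<.15)&(abs(y)<.035)
    print(nm,m.sum(),np.median(x[m]),np.median(y[m]),x[m].min(),x[m].max(),np.median(P[m][:,2]), "world",np.median(P[m],0))
    q=(P[...,2]>.036)&(P[...,2]<.055)&(x>-.13)&(x<.09)&(abs(y)<.028)
    print("slabtop",q.sum(),np.percentile(x[q],[1,99]) if q.sum() else 0)
```

```text
det [ 0.55098141 -0.31859282] 0.11626128819539869 0.001976762781347969
det [ 0.54279269 -0.31556327] 0.11133189021843795 -0.0052297837473178135
top 120 0.11350236902566405 -0.00047383649031618 0.09884816734479428 0.12923332126505777 0.07452120712161134 world [ 0.54849653 -0.31672345  0.07452121]
slabtop 87 [-0.1299693  -0.11971916]
scene 247 0.11450680772957862 -0.009034704200737292 0.10016128367703722 0.12990009424891064 0.07327746464781913 world [ 0.54042583 -0.31885297  0.07327746]
slabtop 132 [-0.12991655 -0.11871949]
sc2 248 0.11453615685576464 -0.008808099768526742 0.10015338790224469 0.12961059778715972 0.07327774005347268 world [ 0.54102265 -0.31893926  0.07327774]
slabtop 1979 [-0.12820956  0.06086553]
```

```bash
python3 go.py .5485 -.3169 .13 104.1
```

```text
t 11.6 pos [ 0.5204 -0.1856  0.1615] rot [1.7973e+02 1.1000e-01 1.0410e+02] F [ 0.3 -1.   0.7] w 0.0808
shift [-0.2682 -0.0096  0.0634] turn -0.0 rows>= 3.3067576729640673 0.0006926147026278077
```

Emit:
apply_moves(
  steps=[
    [[62, -0.07, -0.003, 0.01, 0], [62, -0.14, -0.006, 0.03, 0], [62, -0.21, -0.0096, 0.05, 0], [62, -0.26, -0.0096, 0.06, 0], [62, -0.2682, -0.0096, 0.0634, 0]],
  ],
)

```text
t: 12.02
eef_pos: [0.5481, -0.3202, 0.1284]
eef_rot: [179.8, 0.1, 103.9]
ft_force: [-0.8, -0.3, -0.3]
width: 0.0595
```

Emit:
apply_moves(
  steps=[
    [[62, 0, 0, 0, 0], [62, 0, 0, 0, 0], [62, 0, 0, 0, 0]],
  ],
)

```text
t: 12.27
eef_pos: [0.548, -0.3192, 0.1283]
eef_rot: [179.8, 0.1, 104.0]
ft_force: [-0.1, 0.4, 0.7]
width: 0.0591
```

```bash
python3 go.py .5485 -.3169 .05 104.1
python3 - <<'E'
from bench import cams
import cv2,numpy as np
for n in("scene","top"):
    f=cams.grab_frame(n);i=f["image"][:,:,::-1]
    i=i[190:350,340:540]
    cv2.imwrite(f"pics/i_{n}.png",cv2.resize(i,None,fx=4,fy=3.75,interpolation=2))
E
```

```text
t 12.2667 pos [ 0.548  -0.3192  0.1283] rot [1.7981e+02 7.0000e-02 1.0396e+02] F [-0.1  0.4  0.7] w 0.0591
shift [0.0045 0.0016 0.1567] turn -0.0008 rows>= 1.8793697063139259 0.02015918155150658
```

View pics/i_scene.png

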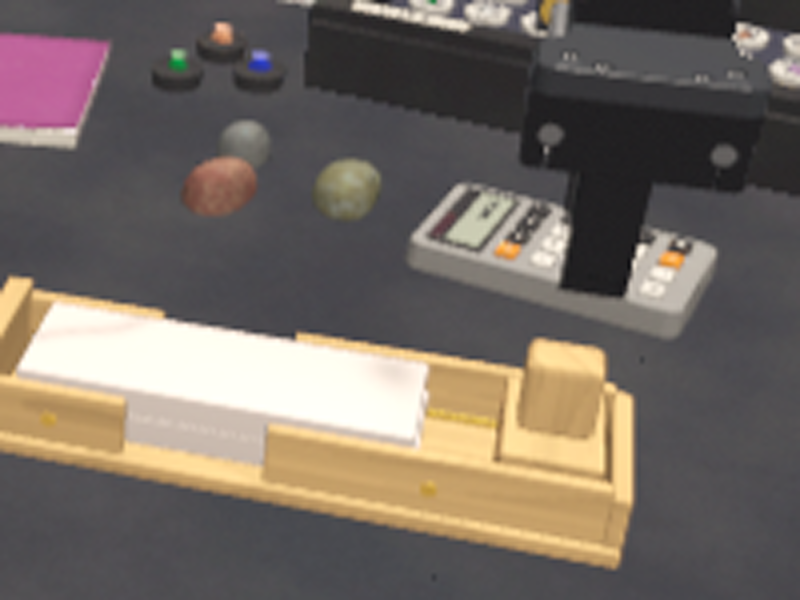

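View pics/i_top.png

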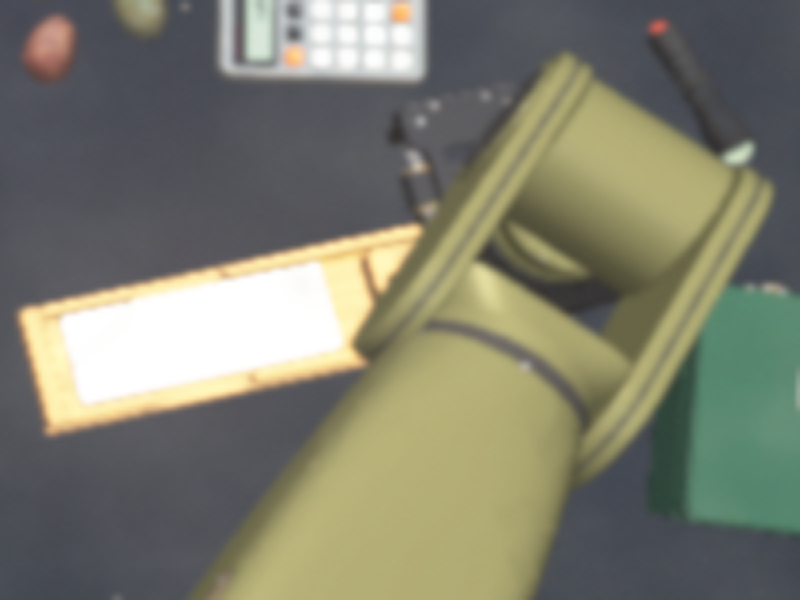

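```bash
python3 - <<'E'
from fit import *
f=np.load("top.npy",allow_pickle=True).item()
P=cloud(f)
q=P[265:350:10,500:600:10]
print(np.round(np.nanmax(q[...,2]),3));m=q[...,2]>.04;print(np.round(q[m].min(0),3),np.round(q[m].max(0),3))
E
python3 go.py .5485 -.3169 .05 104.1
```

```text
0.087
[ 0.379 -0.673  0.044] [ 0.526 -0.473  0.087]
t 12.3667 pos [ 0.5483 -0.3191  0.1288] rot [1.7978e+02 1.1000e-01 1.0399e+02] F [-0.4  1.2  0.1] w 0.059
shift [0.0044 0.0009 0.1577] turn -0.0006 rows>= 1.8911617012541213 0.01506309815609078
```

Emit:
apply_moves(
  steps=[
    [[62, 0.0044, 0.0009, 0.05, 0], [62, 0.0044, 0.0009, 0.1, 0], [62, 0.0044, 0.0009, 0.135, 0], [62, 0.0044, 0.0009, 0.155, 0], [62, 0.0044, 0.0009, 0.1577, 0]],
  ],
)

```text
t: 12.78
eef_pos: [0.5472, -0.3152, 0.0477]
eef_rot: [179.9, -0.1, 104.0]
ft_force: [-1.1, -1.2, -0.3]
width: 0.0593
```

Emit:
apply_moves(
  steps=[
    [[62, 0, 0, 0, 0], [62, 0, 0, 0, 0]],
  ],
)

```text
t: 12.95
eef_pos: [0.5477, -0.3151, 0.0487]
eef_rot: [179.9, -0.0, 104.1]
ft_force: [-0.0, -0.0, 0.4]
width: 0.059
```

```bash
python3 go.py .5485 -.3169 .05 104.1
python3 - <<'E'
from bench import cams
import cv2,numpy as np
for n in("scene",):
    f=cams.grab_frame(n);i=f["image"][:,:,::-1]
    i=i[190:350,340:540]
    cv2.imwrite(f"pics/j_{n}.png",cv2.resize(i,None,fx=4,fy=3.75,interpolation=2))
E
```

```text
t 12.95 pos [ 0.5477 -0.3151  0.0487] rot [ 1.7988e+02 -1.0000e-02  1.0407e+02] F [-0.  -0.   0.4] w 0.059
shift [-0.0038  0.0006 -0.0025] turn -0.0002 rows>= 0.05496487887102441 0.0039917448238396235
```

View pics/j_scene.png

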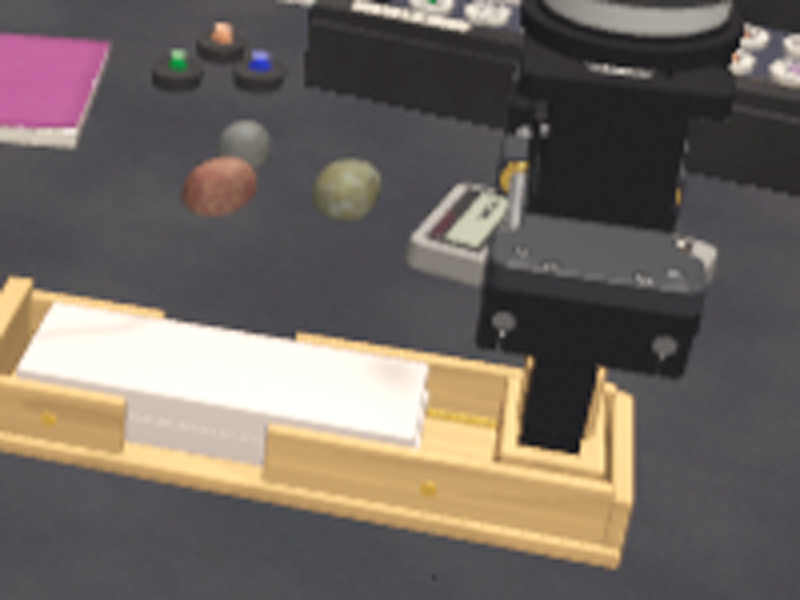

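Fingers straddle the keeper grip (crop ≈ (565,400)). Closing now.

Emit:
apply_moves(
  steps=[
    [[10, 0, 0, 0, 0], [10, 0, 0, 0, 0], [10, 0, 0, 0, 0], [10, 0, 0, 0, 0], [10, 0, 0, 0, 0]],
  ],
  grip_force=30,
)

```text
t: 13.42
eef_pos: [0.5481, -0.3156, 0.0494]
eef_rot: [179.8, 0.0, 104.1]
ft_force: [-0.3, 0.3, 0.5]
width: 0.0309
```

Emit:
apply_moves(
  steps=[
    [[10, 0, 0, 0, 0], [10, 0, 0, 0, 0], [10, 0, 0, 0, 0], [10, 0, 0, 0, 0]],
  ],
)

```text
t: 13.75
eef_pos: [0.5482, -0.3155, 0.0494]
eef_rot: [179.8, 0.0, 104.1]
ft_force: [0.7, -0.1, -0.1]
width: 0.0238
```

Emit:
apply_moves(
  steps=[
    [[10, 0.01, 0, 0, 0], [10, 0.022, 0, 0, 0], [10, 0.034, 0, 0, 0], [10, 0.046, 0, 0, 0], [10, 0.056, 0, 0, 0]],
  ],
)

```text
t: 14.17
eef_pos: [0.5412, -0.2877, 0.0494]
eef_rot: [179.8, 0.1, 104.1]
ft_force: [1.1, -1.9, -2.3]
width: 0.0239
```

Emit:
apply_moves(
  steps=[
    [[10, 0.006, 0, 0, 0], [10, 0.012, 0, 0, 0]],
  ],
)

```text
t: 14.33
eef_pos: [0.5399, -0.2822, 0.0495]
eef_rot: [179.8, 0.2, 104.1]
ft_force: [3.2, -7.1, -4.3]
width: 0.024
```

Emit:
apply_moves(
  steps=[
    [[10, 0.005, 0, 0, 0], [10, 0.009, 0, 0, 0], [10, 0.013, 0, 0, 0]],
  ],
)

```text
t: 14.58
eef_pos: [0.5385, -0.2767, 0.0495]
eef_rot: [179.8, 0.3, 104.1]
ft_force: [2.3, -6.1, -3.9]
width: 0.0238
```

Emit:
apply_moves(
  steps=[
    [[10, 0.004, 0, 0, 0], [10, 0.008, 0, 0, 0]],
  ],
)

```text
t: 14.75
eef_pos: [0.5378, -0.2738, 0.0494]
eef_rot: [179.7, 0.5, 104.1]
ft_force: [3.6, -7.4, -4.5]
width: 0.0237
```

```bash
python3 go.py .5376 -.2724 .0494 104.1
python3 - <<'E'
from bench import cams
import cv2,numpy as np
for n in("scene",):
    f=cams.grab_frame(n);i=f["image"][:,:,::-1]
    i=i[230:340,320:510]
    cv2.imwrite(f"pics/k_{n}.png",cv2.resize(i,None,fx=4.2,fy=4.2,interpolation=2))
E
```

```text
t 14.75 pos [ 0.5378 -0.2738  0.0494] rot [179.73   0.52 104.1 ] F [ 3.6 -7.4 -4.5] w 0.0237
shift [0.0028 0.0003 0.0001] turn -0.0 rows>= 0.03358475171732916 0.00039242837398863016
```

View pics/k_scene.png

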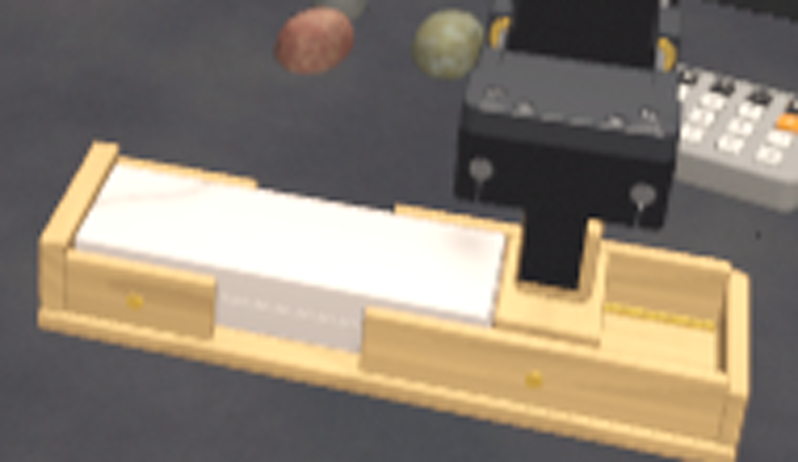

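Emit:
apply_moves(
  steps=[
    [[10, 0.004, 0, 0, 0], [10, 0.008, 0, 0, 0]],
  ],
)

```text
t: 14.97
eef_pos: [0.5374, -0.2722, 0.0495]
eef_rot: [179.7, 0.9, 104.1]
ft_force: [6.9, -15.8, -9.2]
width: 0.0239
```

Emit:
apply_moves(
  steps=[
    [[10, 0.004, 0, 0, 0], [10, 0.007, 0, 0, 0]],
  ],
)

```text
t: 15.13
eef_pos: [0.5374, -0.272, 0.0496]
eef_rot: [179.6, 1.4, 104.2]
ft_force: [5.9, -17.0, -10.3]
width: 0.0241
```

Emit:
apply_moves(
  steps=[
    [[60, 0, 0, 0, 0], [60, 0, 0, 0, 0], [60, 0, 0, 0, 0], [60, 0, 0, 0, 0], [60, 0, 0, 0, 0]],
  ],
)

```text
t: 15.55
eef_pos: [0.5373, -0.2714, 0.0495]
eef_rot: [179.6, 1.3, 104.2]
ft_force: [-0.4, -1.0, -0.5]
width: 0.0522
```

Emit:
apply_moves(
  steps=[
    [[60, 0, 0, -0.02, 0], [60, 0, 0, -0.08, 0], [60, 0, 0, -0.15, 0], [60, 0, 0, -0.22, 0], [60, 0, 0, -0.3, 0]],
  ],
)

```text
t: 15.97
eef_pos: [0.5345, -0.2675, 0.2005]
eef_rot: [179.7, 1.2, 104.2]
ft_force: [0.3, 0.1, -0.5]
width: 0.0568
```

```bash
python3 go.py .42 -.1 .26 104.1
```

```text
t 15.9667 pos [ 0.5345 -0.2675  0.2005] rot [179.68   1.24 104.2 ] F [ 0.3  0.1 -0.5] w 0.0568
shift [ 0.3783 -0.1392 -0.1279] turn 0.0005 rows>= 5.071252884337751 0.013284347780342884
```

Emit:
apply_moves(
  steps=[
    [[60, 0.35, -0.13, -0.1, 0], [60, 0.5, -0.2, -0.1, 0], [60, 0.7, -0.3, -0.1, 0], [60, 0.9, -0.4, -0.1, 0], [60, 0.9, -0.4, -0.1, 0]],
  ],
)

```text
t: 16.38
eef_pos: [0.4091, -0.1029, 0.2249]
eef_rot: [179.6, 1.3, 104.2]
ft_force: [0.2, 1.1, 0.2]
width: 0.0569
```

Emit:
apply_moves(
  steps=[
    [[60, 0.4, -0.25, 0, 0], [60, 0.4, -0.25, 0, 0], [60, 0.4, -0.25, 0, 0], [60, 0.4, -0.25, 0, 0], [60, 0.4, -0.25, 0, 0]],
  ],
)

```text
t: 16.8
eef_pos: [0.2584, 0.0408, 0.2206]
eef_rot: [179.6, 1.2, 104.1]
ft_force: [0.3, 0.6, 0.1]
width: 0.0571
```

```bash
python3 - <<'E'
from bench import cams
from fit import *
for n in("scene","top"):
    f=cams.grab_frame(n);i=f["image"][:,:,::-1]
    np.save(f"{n}3.npy",f,allow_pickle=True)
    cv2.imwrite(f"pics/l_{n}.png",i)
    i=i[230:340,320:510] if n=="scene" else i[235:320,335:465]
    cv2.imwrite(f"pics/m_{n}.png",cv2.resize(i,None,fx=4.2,fy=4.2,interpolation=2))
E
python3 go.py .4 -.1 .2 104
```

```text
t 16.9 pos [0.258  0.043  0.2216] rot [179.26   1.28 104.63] F [ 0.9 -0.1 -0.4] w 0.0569
shift [-0.3475  0.2019  0.0536] turn 0.0035 rows>= 4.8609640245554955 0.0882905287997158
```

View pics/m_scene.png

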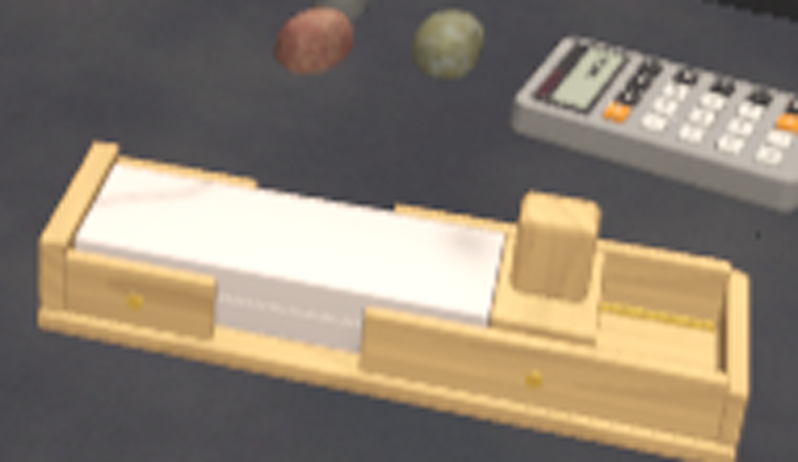

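View pics/m_top.png

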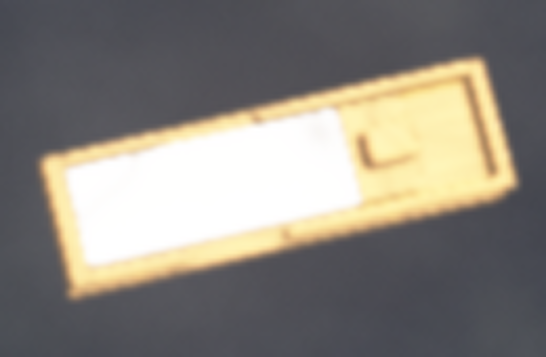

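View pics/l_top.png

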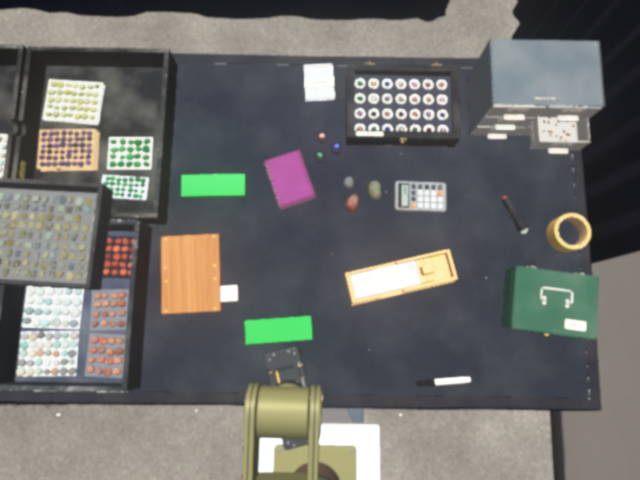

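Run:
```python
from fit import *
o=np.array([.5208,-.2063]);u=np.array([np.cos(np.radians(-75.93)),np.sin(np.radians(-75.93))]);n=np.array([-u[1],u[0]])
for nm in("top","scene"):
  for k in("","3"):
    F=np.load(nm+k+".npy",allow_pickle=True).item()
    P=cloud(F);c=P[...,:2]-o
    x=c@u;y=c@n
    m=(P[...,2]>.064)&(P[...,2]<.09)&(x>.03)&(x<.15)&(abs(y)<.035)
    hsv=cv2.cvtColor(F["image"],cv2.COLOR_RGB2HSV)
    wh=comp((hsv[...,1]<50)&(hsv[...,2]>150),(389,278) if nm=="top" else (395,297))
    print(nm+k,"grip x",x[m].mean(),"slab x range",np.nanpercentile(x[wh],[1,50,99]),np.nanmedian(y[wh]),"z",np.nanmedian(P[wh][:,2]))
    if k and nm=="top":
        for z in(.04,):
            a,e=fitbox(F,contour(wh),boxc(-85,85,-30,30,z*1000-.1,z*1000),[.516,-.185,np.radians(-75.6),.5])
            print(a[:2],(a[:2]-o)@u,(a[:2]-o)@n,np.degrees(a[2]),e)
# moved bystanders?
a=np.load("top.npy",allow_pickle=True).item()["image"].astype(int);b=np.load("top3.npy",allow_pickle=True).item()["image"].astype(int)
d=(abs(a-b).max(2)>40).astype(np.uint8);k,l,s,c=cv2.connectedComponentsWithStats(d)
print([(list(map(int,s[i])) ) for i in range(1,k) if s[i][4]>8])
```

```text
top grip x 0.11345665677713394 slab x range [-0.10559681 -0.02176658  0.0630301 ] 0.0006680660694429463 z 0.024165723962136662
top3 grip x 0.06947410725044136 slab x range [-0.12004023 -0.03548245  0.04978131] 0.00019940720930662623 z 0.04014504687570203
[ 0.51270809 -0.17213731] -0.035104990560522756 0.0004560456071018796 -76.20877980459596 0.3295868073637055
scene grip x 0.11464035083437611 slab x range [-0.10168621 -0.02028368  0.06226713] -0.0009488385502292454 z 0.023337131887639924
scene3 grip x 0.0710742154514407 slab x range [-0.11534825 -0.02822077  0.04909779] -0.011972209275914499 z 0.03912474564076319
[[218, 238, 18, 26, 439], [445, 254, 8, 22, 54], [429, 258, 10, 22, 76], [415, 260, 11, 24, 105], [436, 263, 12, 9, 43], [350, 271, 16, 27, 138], [287, 349, 4, 4, 13], [292, 348, 4, 7, 19], [297, 361, 6, 7, 29], [269, 371, 4, 3, 10], [244, 370, 80, 110, 4483], [0, 388, 30, 15, 154], [0, 404, 87, 76, 3276], [308, 462, 11, 16, 127], [0, 468, 7, 3, 15], [338, 476, 7, 4, 20]]
```

Run:
```python
from bench import ticket
print(ticket.hand_in())
```

```text
the job is handed in; nothing more can be done
None
```

The wide slab is out of the rack and lying squarely on the lower slab in the carrier. The keeper is pushed up snug against the pile. I handed the job in at about 17 s with the gripper open and clear of everything.

I pulled the slab out by its exposed end, gripped it again at its middle, and lowered it through the notches. It made contact at about 8 N before I let go. I then pinched the keeper and slid it until it stopped moving at about 18 N.

**Last checks:**
- **Upper slab:** its centre is at carrier x = -35.1 mm (target -35), y = +0.5 mm. Its top is 40 mm above the table, and it is turned about 0.3° from the carrier.
- **Keeper:** it measured about 0.044–0.046 (expected 0.045). I could see no gap at the end stop or at the keeper.
- **Lower slab:** its final position was not measured on its own, because the upper slab hides it. The keeper stopping at the expected place means it is home too.
- **Everything else:** comparing top views before and after, the narrow slab, calculator, book and stone had not moved.

**One disagreement:** the scene camera put the slab's sideways position up to 12 mm off, because it also sees the slab's side faces. I relied on the top view for that figure. My early fit of the carrier's outline also looked a few millimetres short at the keeper end in the overlay. That did not affect the result.

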